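# Turn the bangle plaque in the showcase to the customers

## Task

The black plaque inside the little glass showcase has worked loose on its threaded stud and no longer shows its bangle to the customers. Slide the safety bolt clear, lift the latch right up off the lid and open the lid until it stands upright, then screw the plaque down (clockwise from above) until its bangle side looks squarely out through the end pane on the customers' side of the counter, and no farther. Leave the lid standing open, let go of everything, and do not disturb the bell or the bangles in the tray.

Things in the scene. Friction and masses are not known exactly. Their poses are not given: they have to be found in the camera images.
- case: Small sandalwood-framed showcase with glass panes, fixed to the counter: 226 mm long (own y) by 166 mm deep (own x) at the plinth, 210 by 150 mm above it. Origin under its centre, on the counter; z up. Own -x side: latch, bolt and lid pull; own +x side: lid hinges; own -y end pane: the customers' end, farthest from the robot. Rim at z = 138 mm, lid 12 mm thick, lid top at 150 mm; walls 12 mm thick at the rim.
- bolt_stud (a point): Grip point of the safety bolt, 8 mm below the top of its upright brass thumb stud (10 mm diameter, standing on the lid near the latch; stud top 34 mm above the lid top). Axes as the lid (as the case while the lid is shut). The steel rod under the stud runs along own y and passes over the latch strap.
- safety_bolt (a joint): Travel of the safety bolt in m: 0 = bolted over the latch strap, 0.022 = fully withdrawn. It slides along the case's -y direction; from 0.017 on it no longer holds the strap. About 1.2 N of friction; it stays where it is left.
- latch_knob (a point): Centre of the latch's cross knob, a brass barrel 18 mm long (along own y) and 10 mm thick, at the tip of the latch strap, 30 mm above the lid top. It turns about own y with the latch; axes as the case's when the latch is down.
- latch_pivot (a point): On the latch's pivot line (along the case's y), outside the case's -x side. The knob lies 41.5 mm towards case +x and 52 mm above it when the latch is down.
- latch (a joint): Latch angle in rad: 0 = down over the lid, hooked on the lid's lug; grows as the knob is lifted and swung up and outwards (towards case -x); 1.57 = strap upright; stop at 1.75. Light friction (about 0.05 N m): it stays where it is left. It holds the lid shut while down.
- lid_handle (a point): Centre of the lid's pull, a round brass bar 50 mm long (along own y) and 10 mm thick, standing 36 mm out from the lid's front edge on the case's -x side, on two 6 mm legs 17 mm either side of its middle.
- lid_hinge (a point): Point on the lid's hinge line (along the case's y) level with the middle of the pull. The pull lies 190 mm towards case -x and 8 mm above it when shut.
- lid (a joint): Lid angle in rad: 0 = shut, 1.57 = upright, stop at 1.75. Stiff friction hinge (about 0.5 N m): the lid, about 0.45 kg, stays where it is left.
- plaque_grip (a point): Point on the plaque's turning axis, 12 mm below the plaque's top, half-way through its thickness. Own x points out of the bangle face, z up. The plaque is an upright black board 14 mm thick, 84 mm wide and 100 mm tall with a round (42 mm radius) top, on a stud in the middle of the case floor; a silver bangle (61 mm outside, 6 mm thick) is fixed to its face, its top 35 mm below the plaque's top.
- plaque (a joint): Angle of the plaque in rad, counter-clockwise from above: 0 = bangle face squarely to the customers' end pane (case -y). It starts 1.7 to 3.0 rad unscrewed; turning it clockwise lowers the value and screws it down 3 mm a turn. The thread goes on to a stop at -0.9 past the wanted place. About 0.05 N m of friction; it stays where it is left.
- bell_c (a point): Brass hand bell standing on the counter, 68 mm across, 100 mm tall; point half-way up its axis. A bystander.
- glass_bangle_c (a point): Turquoise glass bangle lying in the low black tray (200 by 240 mm, 22 mm high), 67 mm outside, 7 mm high; its centre. A bystander.
- silver_bangle_a_c (a point): A silver bangle lying in the tray, same size; its centre. A bystander.
- silver_bangle_b_c (a point): The other silver bangle lying in the tray, same size; its centre. A bystander.

How it is judged:
On the way, in this order (a step that is already met when the one before it is completed fails the run):
1. the safety bolt is drawn clear of the latch strap (value of joint safety_bolt above 0.017 m), for 0.1 s.
2. the latch is lifted up off the lid (value of joint latch above 1.2 rad), for 0.1 s.
3. the lid stands open (value of joint lid above 1.3 rad), for 0.1 s.
4. the plaque's bangle face looks squarely to the customers' end pane (value of joint plaque between -0.14 and 0.14 rad), for 0.2 s.
At the end, for the whole second after the job is handed in: The plaque's bangle face looks at the customers' end pane within 0.14 rad (8 degrees) and is still; the lid stands open (over 1.25 rad), the latch is up (over 1.1 rad) and the bolt withdrawn (over 15 mm) (all of step 4 and velocity of joint plaque between -0.1 and 0.1 rad/s and value of joint lid above 1.25 rad and value of joint latch above 1.1 rad and value of joint safety_bolt above 0.015 m); the robot touches nothing.
It fails at once if the bell is pushed more than 30 mm or tipped (distance of bell_c from where it was at the start of the episode above 0.03 m or angle between bell_c's own z axis and vertical above 0.4 rad).
It fails at once if a bangle in the tray is moved more than 30 mm (distance of any of glass_bangle_c, silver_bangle_a_c, silver_bangle_b_c from where it was at the start of the episode above 0.03 m).
It also fails if it takes over 72 s, if anything falls off the work surface, if the arm or the gripper's body presses on something with over 40 N, if the wrist force passes 120 N, or if a joint passes its speed limit or range.

## Robot

A 6-joint arm with a two-finger parallel gripper is mounted at the origin on the work surface. World frame = base frame: x ahead of the robot, y to its left, z up, the work surface at z = 0. Lengths are in m, angles in rad, forces in N, time in s.
With the tool pointing down it reaches from about 0.35 to 0.975 m from the base axis. Payload 4.9 kg.
Tool frame: the origin (TCP) lies at the centre of the arm's flange, where the gripper is bolted on; the fingertips stand 173 mm ahead of it and the grasp point (between the pads) lies 155 mm ahead of it (ctrl.finger_overhang is the distance from the TCP to the fingertips, in m); z points along the fingers, y is the direction in which the jaws open and shut (so a half turn about z gives the same grasp; the last joint's range is limited). The gripper opens to 85 mm and grips with 20 to 120 N. Pads are 22 mm wide; open, the fingers measure 114 mm over their backs; the gripper's body (76 mm by 85 mm) begins 54 mm behind the grasp point. The pads swing forward as they close: fully open they stand 13 mm farther back than shut.
Start: joints at [1.101, 0.053, 1.613, -0, 1.476, -0.119], TCP at [0.215, 0.587, 0.405] pointing down, gripper open.
Joint ranges: [-3.01, 3.01], [-1.01, 2.22], [0.06, 2.58], [-1.02, 4.17], [0.09, 2.62], [-3.14, 3.14]. Speed limits (rad/s): [2.57, 2.57, 3.14, 3.14, 3.14, 3.14].

## Interface

Orientations are given as a rotation vector (axis times angle).
In Python, from station import ctrl, eyes, spotter gives the robot as it stands.
- The arm moves only by the shell command python3 -m crank 'ROWS' [FORCE]. ROWS is JSON, a list of rows, each a list of 7 numbers: the turn, a rotation vector about the tool's x, y, z in rad, then the shift along the tool's x, y, z in mm, then the closure, from -1 (fully open) to 1 (shut). A call has 1 to 8 rows; each row shifts and turns the pose as measured when the row begins, along the tool's axes as they then stand; what a row does not reach is not made up. A row lasts 1/12 s, in which the tool goes at most 41.7 mm and 7.16 degrees, less where a joint would pass 70% of its speed; a pose out of reach is approached as far as the arm can. A call is refused whole if a number of a shift passes 41.7 or a number of a turn 0.125, either way. A call with a gripper value outside its range is refused whole. The fingers move at their own pace and stop on an object; FORCE is the grip in N (left out, the last holds). Time passes only in rows, so rows that do not move let the fingers close. It gives the time, the measured TCP pose, the force and the opening at its end, in the units of the state.
- ctrl.get_obs(): the state, without advancing time (a new reading comes with each control period).
- eyes.get_image(name): name is "side" or "top"; returns a dict with "image" (420x560x3 uint8, red, green, blue), "vertical_fov" (degrees; the focal length in pixels is half the picture's height over the tangent of half this angle, whatever the lens; pixels are square), "cx", "cy" (the principal point, pixels), "rvec" (rotation vector, rad) and "tvec" (3), from world to camera coordinates, as OpenCV has them. Camera axes: x right, y down, z forward; pixel columns grow to the right and rows downward; lengths in m; the calibration is good to about 2 mm. A picture is of the moment at which its call begins. There is no depth.
- ctrl.finish_job(): hands the job in, once; it reports no verdict.
Trained networks look in a picture, given as the dict that the camera call returned (one of the last four; its "shot" number tells which), for a name from the list of things; names that differ only in an ending like _2 or _b are one class to them, and where a whole thing is asked for, a point or a joint stands for the part that bears it (a point fixed in the world has none). Each returns a list of dicts, best first, with "confidence" (0 to 1); they miss things now and then, are a little off and sometimes report something else, mostly with a low value. They report only what shows in the picture. A call takes as long as a camera call.
- spotter.look_for(query, picture): "centre" ([x, y, z] in m, in world coordinates, good to about 4 mm: the middle of the surface that is visible of it).
- spotter.outline_of(query, picture): "region" (420x560 bool, what is visible of it).
- spotter.mark_of(query, picture): "centre" ([x, y, z] in m, in world coordinates, good to about 4 mm: a listed point, or the origin of a listed thing).
The state is a dict: "t": time; "q": joint angles; "dq": joint speeds; "effort": joint torques, N m; "tool_pos": TCP position; "tool_rot": TCP orientation; "contact_force": force on the tool from outside, world axes, zero at the start; "wrist_torque": the same for the moment, N m; "opening": finger opening in m.
Only numpy, scipy, OpenCV 4.12 (cv2) and the standard library are available. Lean on these libraries where they do the work, as an engineer would, in place of code of your own. Each camera call takes 0.05 s, during which the arm holds its last target.

## Working session

There is one attempt and no reset: what is moved stays moved. The work goes in short steps, Python scripts to look and compute and a shell command to move; the robot and the scene stay as the last step left them, time stands still between calls to the robot, and variables do not carry over. Pictures are saved under pics/ and viewed, and the job is handed in when it is done.

```bash
ls; mkdir -p pics; python3 - <<'E'
from station import ctrl, eyes, spotter
import cv2, json
for n in ("side","top"):
    p=eyes.get_image(n); cv2.imwrite(f"pics/{n}0.png",p["image"][:,:,::-1])
    print(n,p["vertical_fov"],p["cx"],p["cy"],p["rvec"],p["tvec"])
    for q in ["case","bolt_stud","latch_knob","latch_pivot","lid_handle","lid_hinge","plaque_grip","bell_c","glass_bangle_c","silver_bangle_a_c"]:
        try:
            print(q,[( [round(x,4) for x in d["centre"]],round(d["confidence"],2)) for d in spotter.mark_of(q,p)[:3]])
        except Exception as e: print(q,e)
o=ctrl.get_obs(); print(o)
E
```

```text
pics
side 57.836313283782985 283.669345261231 207.7634403706202 [ 2.17673598 -0.32028941  0.18834234] [-0.55143067  0.17372824  1.0873477 ]
case [([0.5486, 0.0772, 0.0061], 0.95)]
bolt_stud [([0.6239, 0.0046, 0.1756], 0.59)]
latch_knob [([0.6013, 0.0332, 0.18], 0.42)]
latch_pivot [([0.6051, -0.0088, 0.131], 0.69)]
lid_handle [([0.5055, -0.0329, 0.1461], 0.71), ([0.6265, 0.0053, 0.1752], 0.3)]
lid_hinge [([0.4974, 0.163, 0.1357], 0.7)]
plaque_grip [([0.6021, -0.0084, 0.1322], 0.48)]
bell_c [([0.5245, 0.388, 0.0516], 0.45)]
glass_bangle_c [([0.5036, -0.4031, 0.006], 0.56)]
silver_bangle_a_c [([0.5941, -0.4611, 0.0095], 0.56), ([0.5046, -0.0305, 0.1452], 0.49)]
top 43.29519189580023 279.5776341616845 207.4262193129144 [ 2.19354219 -2.15306589  0.0984625 ] [-0.05355306  0.55563831  1.73524543]
case [([0.5511, 0.0786, 0.0035], 0.58)]
bolt_stud [([0.6246, 0.0023, 0.1762], 0.5)]
latch_knob [([0.5052, -0.3935, 0.0107], 0.64), ([0.601, 0.0292, 0.1797], 0.61)]
latch_pivot [([0.6021, -0.0071, 0.1352], 0.39)]
lid_handle [([0.505, -0.0351, 0.1502], 0.95)]
lid_hinge [([0.5028, 0.1566, 0.1405], 0.9
[... 151 characters left out ...]
.0097], 0.66), ([0.5231, 0.3888, 0.0476], 0.51)]
{'t': 1.1, 'q': array([ 1.10100814e+00,  5.27241194e-02,  1.61292119e+00,  2.66384452e-05,
        1.47601461e+00, -1.18990700e-01]), 'dq': array([ 0.00016024, -0.00150938,  0.00072832,  0.00027965,  0.00113205,
       -0.00093807]), 'effort': array([-1.73636076e-04, -3.93709624e+01, -3.70455122e+01, -2.27205755e-04,
        7.80137671e-04,  1.05060391e-05]), 'tool_pos': array([0.21476156, 0.58692184, 0.40467593]), 'tool_rot': array([-5.48206427e-01, -3.09334641e+00,  8.90315640e-05]), 'contact_force': array([-1.15528774,  0.08218918,  0.57441939]), 'wrist_torque': array([-0.01410973,  0.0083667 , -0.02356932]), 'opening': 0.08534726001550519}
```

View pictures.

View pics/side0.png

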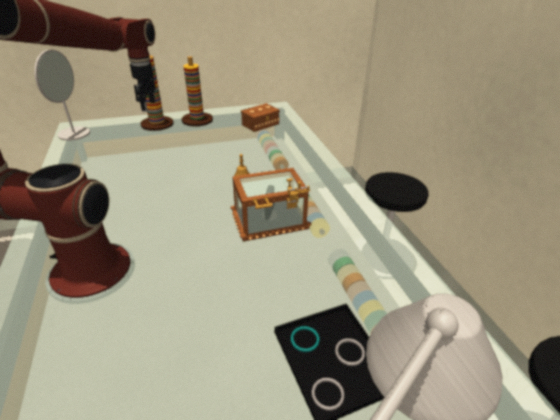

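View pics/top0.png

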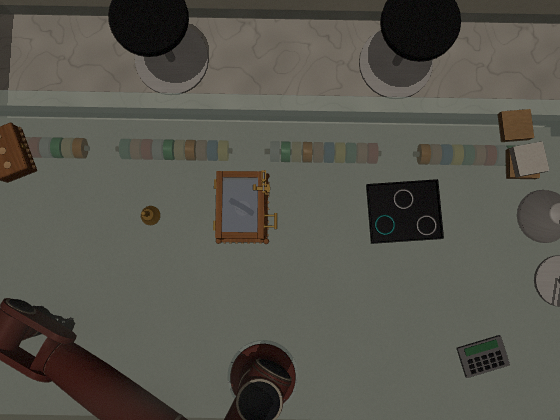

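```bash
cat > h.py <<'E'
import numpy as np, cv2
from scipy.spatial.transform import Rotation as R
def K(p):
    f=210/np.tan(np.radians(p["vertical_fov"]/2)); return np.array([[f,0,p["cx"]],[0,f,p["cy"]],[0,0,1]])
def proj(p,X):
    return cv2.projectPoints(np.float64(X).reshape(-1,3),np.float64(p["rvec"]),np.float64(p["tvec"]),K(p),None)[0].reshape(-1,2)
def ray(p,uv,z):
    Rm=cv2.Rodrigues(np.float64(p["rvec"]))[0]; t=np.float64(p["tvec"]).ravel()
    c=-Rm.T@t; d=Rm.T@np.linalg.inv(K(p))@np.array([uv[0],uv[1],1.]); return c+d*(z-c[2])/d[2]
def crop(p,name,x0,y0,w,h,s=7):
    im=p["image"][y0:y0+h,x0:x0+w,::-1]; cv2.imwrite(name,cv2.resize(im,None,fx=s,fy=s,interpolation=cv2.INTER_CUBIC))
def state(ctrl):
    o=ctrl.get_obs(); Rt=R.from_rotvec(o["tool_rot"]).as_matrix()
    gp=o["tool_pos"]+Rt[:,2]*.155
    print("t %.2f grasp"%o["t"],gp.round(4),"x",Rt[:,0].round(3),"y",Rt[:,1].round(3),"z",Rt[:,2].round(3),"q",np.round(o["q"],2),"F",np.round(o["contact_force"],1),"T",np.round(o["wrist_torque"],2),"op %.4f"%o["opening"])
    return o,Rt,gp
def goto(ctrl,target,yaxis=None):
    """shift in tool mm to bring grasp pt to target; turn about tool z to bring tool y to yaxis (world xy angle, mod pi)"""
    o,Rt,gp=state(ctrl)
    print("shift tool mm",(Rt.T@(np.array(target)-gp)*1000).round(1))
    if yaxis is not None:
        y=Rt.T@np.array([np.cos(yaxis),np.sin(yaxis),0]); a=np.arctan2(-y[0],y[1]); a=(a+np.pi/2)%np.pi-np.pi/2
        print("turn z",round(a,3))
    # tilt: rotvec bringing tool z to -Z
    zt=Rt.T@np.array([0,0,-1.]); print("tilt fix",np.cross([0,0,1],zt).round(4))
E
python3 - <<'E'
from station import ctrl, eyes, spotter
from h import *
import pickle
p=eyes.get_image("top"); s=eyes.get_image("side")
pickle.dump((p,s),open("p0.pkl","wb"))
crop(p,"pics/tc0.png",200,155,90,75,7)
crop(s,"pics/sc0.png",220,150,110,95,7)
E
```

```text
(no output)
```

View pics/tc0.png

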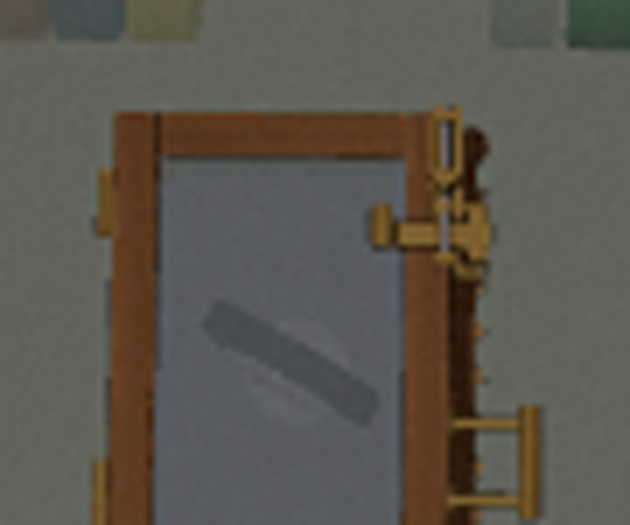

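View pics/sc0.png

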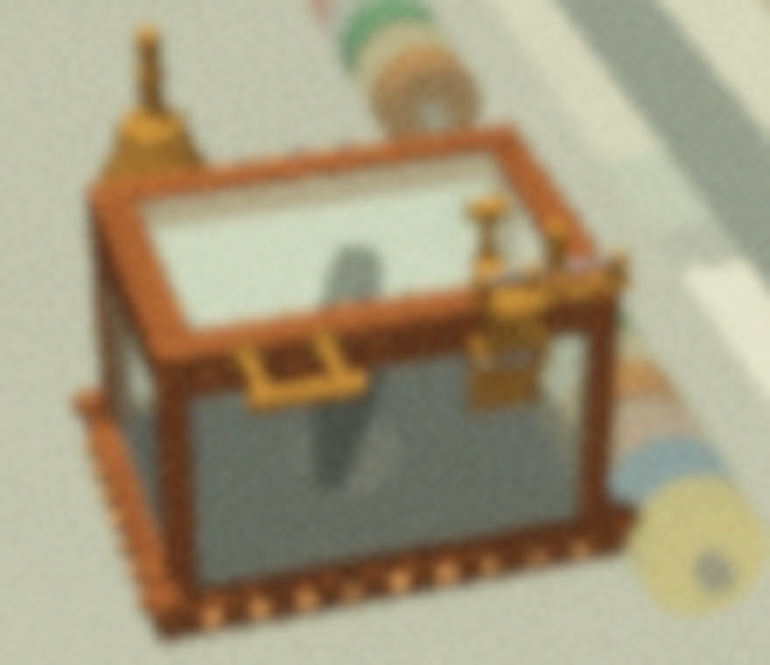

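```bash
python3 - <<'E'
from h import *
import pickle
p,s=pickle.load(open("p0.pkl","rb"))
crop(p,"pics/tc1.png",205,162,80,85,7)
# brown mask edges
im=p["image"].astype(int)
m=((im[:,:,0]-im[:,:,2])>35)
E
```

```text
(no output)
```

View pics/tc1.png

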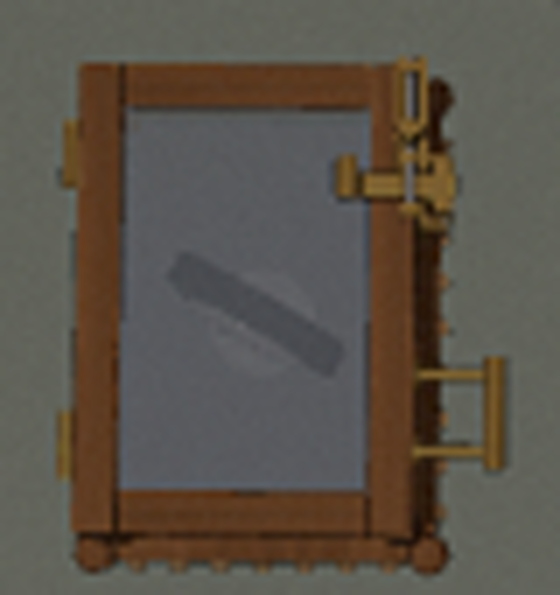

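```bash
python3 - <<'E'
from h import *
import pickle
p,s=pickle.load(open("p0.pkl","rb"))
f=lambda u,v,z:ray(p,(205+(u+.5)/7-.5,162+(v+.5)/7-.5),z)
c=[f(79,64,.15),f(72,532,.15),f(411,538,.15),f(416,64,.15)]
c=np.array(c); print(c.round(4), c.mean(0))
e=c[0]-c[1]; print("yaw -y dir L",np.degrees(np.arctan2(e[1],e[0])),np.linalg.norm(e))
e=c[3]-c[2]; print("R",np.degrees(np.arctan2(e[1],e[0])),np.linalg.norm(e))
e=c[0]-c[3]; print("T",np.degrees(np.arctan2(-e[0],e[1])),np.linalg.norm(e))
e=c[1]-c[2]; print("B",np.degrees(np.arctan2(-e[0],e[1])),np.linalg.norm(e))
print("handle",f(496,355,.146),f(496,470,.146),"knob",f(346,155,.18),f(346,202,.18))
print("plaque",f(175,268,.11),f(335,362,.11))
a,b=f(175,268,.115),f(335,362,.115); d=a-b; print(np.degrees(np.arctan2(d[1],d[0])),np.linalg.norm(d))
# project in side
for n,X in dict(stud=(.6243,.0035,.176),studtop=(.6243,.0035,.184),knob=(.6012,.031,.18),handle=(.505,-.034,.147)).items():
    print(n,proj(s,X),(proj(s,X)-[220,150]+.5)*7, (proj(p,X)-[205,162]+.5)*7)
E
```

```text
[[0.6561 0.1569 0.15  ]
 [0.4482 0.1538 0.15  ]
 [0.4484 0.0048 0.15  ]
 [0.6589 0.0071 0.15  ]] [0.5528845  0.08064748 0.15      ]
yaw -y dir L 0.8567165678750855 0.20786229128850958
R 0.6265728608898927 0.21048504687239486
T 1.0616772334191003 0.1498305263634013
B 0.05489652489429631 0.14899869086675985
handle [ 0.53006031 -0.03093618  0.146     ] [ 0.4791655 -0.0319228  0.146    ] knob [0.61337955 0.03570595 0.18      ] [0.59277336 0.0352296  0.18      ]
plaque [0.56989881 0.11564337 0.11      ] [0.52852193 0.04214567 0.11      ]
60.62186461990513 0.08409160225922194
stud [[299.19733988 184.26051435]] [[557.88137915 243.32360048]] [[421.25175105 133.31599124]]
studtop [[299.30781825 181.99681728]] [[558.65472772 227.47772097]] [[420.72075347 130.68937032]]
knob [[289.11747172 179.59670482]] [[487.32230201 210.67693371]] [[356.66626496 183.45380709]]
handle [[264.15290357 205.31844541]] [[312.57032501 390.72911784]] [[502.31841399 411.99798147]]
```

```bash
python3 - <<'E'
from h import *
import pickle
from scipy.optimize import least_squares
p,s=pickle.load(open("p0.pkl","rb"))
T=lambda u,v:np.array([205+(u+.5)/7-.5,162+(v+.5)/7-.5]); S=lambda u,v:np.array([220+(u+.5)/7-.5,150+(v+.5)/7-.5])
for n,t,q,z in [("knob",(346,178),(488,210),.18),("handle",(496,413),(308,388),.146),("studtop",(411,128),(556,224),.184)]:
    f=lambda X:np.r_[proj(p,X)[0]-T(*t),proj(s,X)[0]-S(*q)]
    r=least_squares(f,[.55,.0,z]); print(n,r.x.round(4),r.fun.round(2),"fixed z side:",ray(s,S(*q),z).round(4),"top",ray(p,T(*t),z).round(4))
E
```

```text
knob [0.6035 0.0357 0.177 ] [-0.02  0.05  0.06 -0.01] fixed z side: [0.6017 0.031  0.18  ] top [0.6033 0.0355 0.18  ]
handle [ 0.5041 -0.0314  0.1465] [-0.01  0.06  0.06 -0.01] fixed z side: [ 0.5041 -0.0306  0.146 ] top [ 0.5044 -0.0314  0.146 ]
studtop [0.6251 0.0076 0.1829] [-0.03  0.08  0.09 -0.01] fixed z side: [0.6242 0.006  0.184 ] top [0.6252 0.0075 0.184 ]
```

```bash
python3 - <<'E'
from station import ctrl
from h import *
goto(ctrl,[.625,.006,.26],np.radians(90.7))
E
```

```text
t 1.20 grasp [0.2148 0.5869 0.2497] x [-0.939  0.344 -0.   ] y [0.344 0.939 0.   ] z [ 0.  0. -1.] q [ 1.1   0.05  1.61 -0.    1.48 -0.12] F [-0.7  0.  -0.4] T [-0.   -0.01  0.04] op 0.0852
shift tool mm [-584.9 -404.6  -10.3]
turn z -0.363
tilt fix [ 0.  0. -0.]
```

```bash
python3 -m crank '[[0,0,-0.121,-32,-22,-1,0.35],[0,0,-0.121,-30,-26,-1,0.35],[0,0,-0.121,-26,-29,-1,0.35],[0,0,0,-23,-32,-1,0.35],[0,0,0,-23,-32,-1,0.35],[0,0,0,-23,-32,-1,0.35],[0,0,0,-23,-32,-1,0.35],[0,0,0,-23,-32,-1,0.35]]' 20; python3 - <<'E'
from station import ctrl
from h import *
goto(ctrl,[.625,.006,.26],np.radians(90.7))
E
```

```text
t: 1.87
tool_pos: [0.4033, 0.3304, 0.4123]
tool_rot: [-0.053, 3.141, 0.005]
contact_force: [0.3, 0.3, -0.1]
opening: 0.0274
t 1.87 grasp [0.4033 0.3309 0.2573] x [-0.999 -0.033 -0.   ] y [-0.033  0.999  0.003] z [ 0.     0.003 -1.   ] q [ 0.54 -0.2   1.84  0.    1.5  -1.06] F [ 0.3  0.3 -0.1] T [ 0.01 -0.01 -0.03] op 0.0274
shift tool mm [-210.7 -332.1   -3.6]
turn z 0.021
tilt fix [ 0.0029  0.0005 -0.    ]
```

```bash
python3 -m crank '[[0,0,0.02,-21,-33,0,0.4],[0,0,0,-21,-33,0,0.4],[0,0,0,-21,-33,0,0.4],[0,0,0,-21,-33,0,0.4],[0,0,0,-21,-33,0,0.4],[0,0,0,-21,-33,0,0.4],[0,0,0,-21,-33,0,0.4],[0,0,0,-21,-33,0,0.4]]'; python3 - <<'E'
from station import ctrl
from h import *
goto(ctrl,[.626,.006,.26],np.radians(90.7))
E
```

```text
t: 2.53
tool_pos: [0.5809, 0.0538, 0.4148]
tool_rot: [-0.019, 3.134, 0.008]
contact_force: [1.0, 0.5, -0.7]
opening: 0.0251
t 2.53 grasp [0.5821 0.0547 0.2598] x [-1.    -0.012 -0.008] y [-0.012  1.     0.005] z [ 0.008  0.005 -1.   ] q [-0.04 -0.05  1.7   0.01  1.49 -1.62] F [ 1.   0.5 -0.7] T [ 0.01 -0.01 -0.02] op 0.0251
shift tool mm [-43.4 -49.2  -0.1]
turn z -0.0
tilt fix [ 0.0053  0.0077 -0.    ]
```

```bash
python3 -m crank '[[0.005,0.007,0,-22,-25,0,0.4],[0,0,0,-20,-23,0,0.4],[0,0,0,0,0,25,0.4],[0,0,0,0,0,0,0.4]]'; python3 - <<'E'
from station import ctrl,eyes,spotter
from h import *
goto(ctrl,[.626,.006,.180],np.radians(90.7))
p=eyes.get_image("top"); s=eyes.get_image("side")
crop(p,"pics/tc2.png",205,155,85,85,7)
crop(s,"pics/sc2.png",220,120,110,95,6)
E
```

```text
t: 2.87
tool_pos: [0.6283, -0.0047, 0.3901]
tool_rot: [-0.003, 3.138, -0.004]
contact_force: [-1.2, 1.2, -2.2]
opening: 0.0254
t 2.87 grasp [ 0.6289 -0.005   0.2351] x [-1.    -0.002 -0.004] y [-0.002  1.    -0.002] z [ 0.004 -0.002 -1.   ] q [-0.13  0.07  1.62 -0.    1.45 -1.7 ] F [-1.2  1.2 -2.2] T [-0.03  0.06  0.01] op 0.0254
shift tool mm [ 3.  11.2 55.1]
turn z -0.01
tilt fix [-0.0024  0.0039  0.    ]
```

View pics/sc2.png

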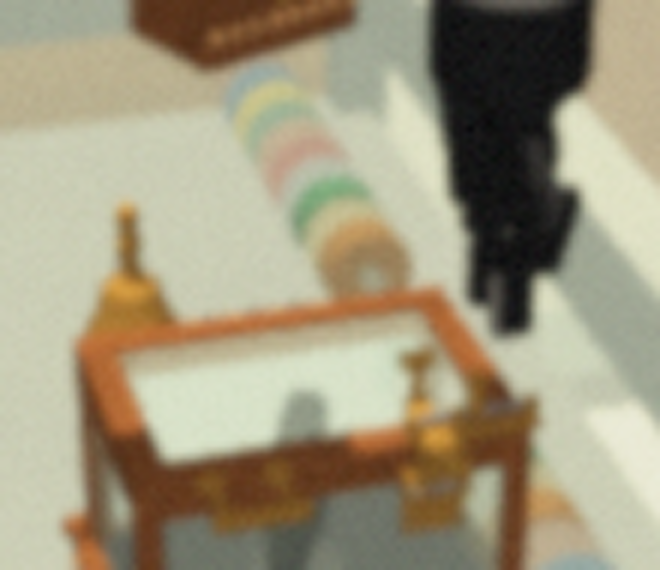

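View pics/tc2.png

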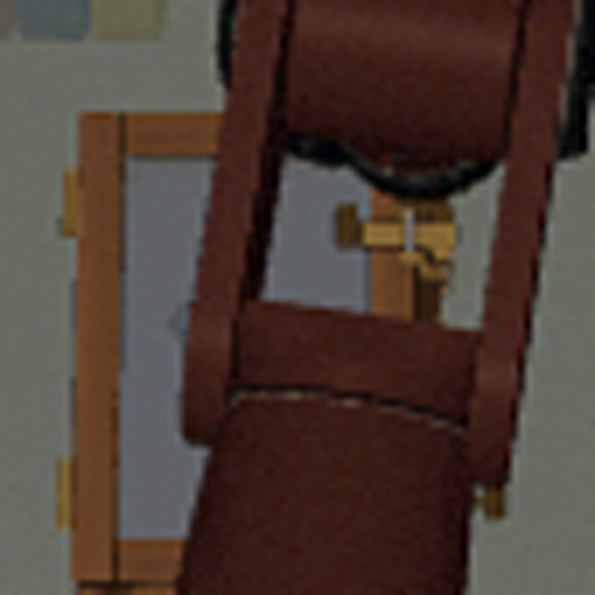

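```bash
python3 -m crank '[[0,0.004,0,3,11,15,0.4],[0,0,0,0,0,10,0.4],[0,0,0,0,0,0,0.4]]'; python3 - <<'E'
from station import ctrl,eyes,spotter
from h import *
goto(ctrl,[.626,.006,.178],np.radians(90.7))
E
```

```text
t: 3.22
tool_pos: [0.6254, 0.0104, 0.3729]
tool_rot: [-0.009, 3.128, -0.005]
contact_force: [-1.1, 0.2, -0.1]
opening: 0.0257
t 3.22 grasp [0.6275 0.0099 0.218 ] x [-1.    -0.006 -0.014] y [-0.006  1.    -0.004] z [ 0.014 -0.003 -1.   ] q [-0.1   0.07  1.65 -0.    1.41 -1.68] F [-1.1  0.2 -0.1] T [-0.01  0.09  0.02] op 0.0257
shift tool mm [ 2.1 -3.7 39.9]
turn z -0.006
tilt fix [-0.0035  0.0135  0.    ]
```

```bash
python3 -m crank '[[0,0.01,0,2,-4,13,0.4],[0,0,0,0,0,13,0.4],[0,0,0,0,0,10,0.4],[0,0,0,0,0,0,0.4]]'; python3 - <<'E'
from station import ctrl,eyes,spotter
from h import *
goto(ctrl,[.626,.006,.178],np.radians(90.7))
s=eyes.get_image("side")
crop(s,"pics/sc3.png",250,140,80,70,8)
E
```

```text
t: 3.55
tool_pos: [0.6223, 0.0087, 0.3338]
tool_rot: [-0.016, 3.139, -0.006]
contact_force: [-1.4, 0.2, -1.8]
opening: 0.0255
t 3.55 grasp [0.6227 0.0082 0.1788] x [-1.    -0.01  -0.003] y [-0.01   1.    -0.004] z [ 0.003 -0.004 -1.   ] q [-0.1   0.1   1.69 -0.    1.35 -1.69] F [-1.4  0.2 -1.8] T [ 0.02 -0.04  0.03] op 0.0255
shift tool mm [-3.2 -2.2  0.8]
turn z -0.002
tilt fix [-0.0036  0.003   0.    ]
```

View pics/sc3.png

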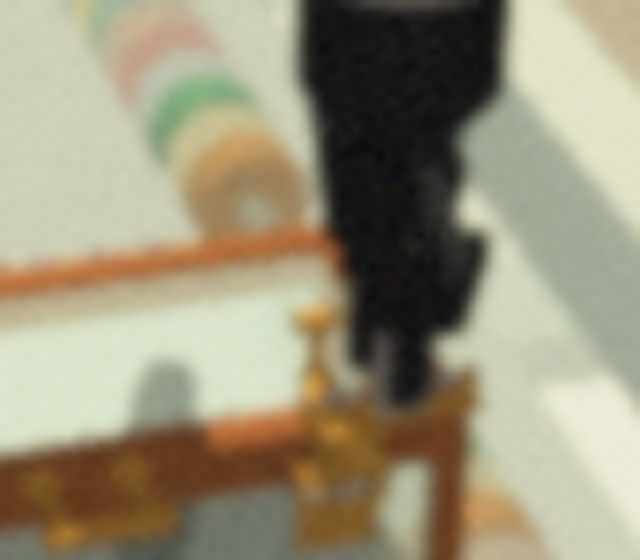

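```bash
python3 -m crank '[[0,0,0,-3,-2,0,0.4],[0,0,0,0,0,0,1],[0,0,0,0,0,0,1],[0,0,0,0,0,0,1]]' 20; python3 - <<'E'
from station import ctrl,eyes,spotter
from h import *
goto(ctrl,[.626,.006,.178],np.radians(90.7))
E
```

```text
t: 3.93
tool_pos: [0.626, 0.0064, 0.3348]
tool_rot: [-0.015, 3.138, -0.004]
contact_force: [-0.4, 0.3, -1.8]
opening: 0.0088
t 3.93 grasp [0.6265 0.006  0.1798] x [-1.    -0.01  -0.003] y [-0.01   1.    -0.003] z [ 0.003 -0.003 -1.   ] q [-0.11  0.11  1.68 -0.    1.36 -1.69] F [-0.4  0.3 -1.8] T [0.11 0.09 0.04] op 0.0088
shift tool mm [0.5 0.  1.8]
turn z -0.002
tilt fix [-0.0028  0.0033  0.    ]
```

```bash
python3 -m crank '[[0,0,0,-6,0,0,1],[0,0,0,-6,0,0,1],[0,0,0,-6,0,0,1],[0,0,0,-5,0,0,1],[0,0,0,0,0,0,1]]' 20; python3 - <<'E'
from station import ctrl,eyes,spotter
from h import *
goto(ctrl,[.65,.006,.178],np.radians(90.7))
E
```

```text
t: 4.35
tool_pos: [0.6498, 0.0066, 0.3347]
tool_rot: [0.015, -3.134, 0.004]
contact_force: [-6.0, 0.4, 2.7]
opening: 0.0089
t 4.35 grasp [0.6487 0.0062 0.1797] x [-1.    -0.01   0.007] y [-0.01   1.    -0.003] z [-0.007 -0.003 -1.   ] q [-0.1   0.16  1.61 -0.    1.37 -1.68] F [-6.   0.4  2.7] T [0.03 0.79 0.01] op 0.0089
shift tool mm [-1.3 -0.2  1.7]
turn z -0.002
tilt fix [-0.0025 -0.0074  0.    ]
```

```bash
python3 -m crank '[[0,0,0,0,0,0,0.4],[0,0,0,0,0,0,0.4],[0,0,0,0,0,-30,0.4],[0,0,0,0,0,-25,0.4],[0,0,0,0,0,0,1]]' 20; python3 - <<'E'
from station import ctrl,eyes,spotter
from h import *
goto(ctrl,[.601,.066,.24],np.radians(90.7))
s=eyes.get_image("side")
crop(s,"pics/sc4.png",250,140,80,70,8)
E
```

```text
t: 4.77
tool_pos: [0.6527, 0.0064, 0.3907]
tool_rot: [0.015, -3.136, 0.005]
contact_force: [0.6, 0.5, 1.5]
opening: 0.0147
t 4.77 grasp [0.6519 0.0059 0.2357] x [-1.    -0.01   0.006] y [-0.01   1.    -0.003] z [-0.006 -0.003 -1.   ] q [-0.1   0.13  1.56 -0.    1.46 -1.68] F [0.6 0.5 1.5] T [ 0.01 -0.01  0.07] op 0.0147
shift tool mm [50.3 60.6 -4.2]
turn z -0.003
tilt fix [-0.0034 -0.0055  0.    ]
```

View pics/sc4.png

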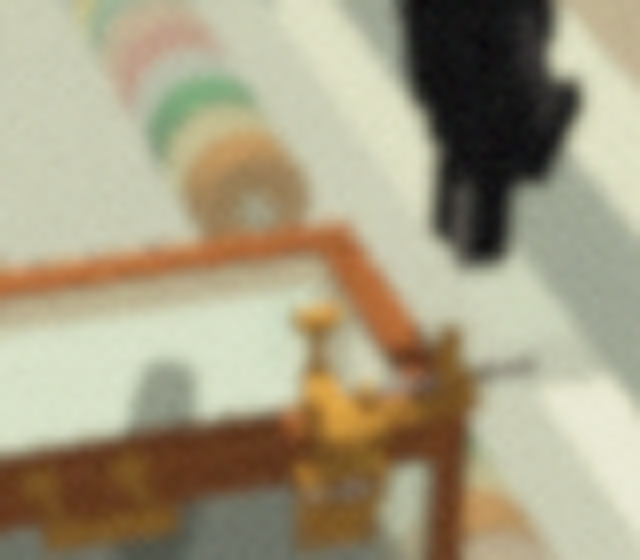

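```bash
python3 -m crank '[[0,-0.004,0,25,30,0,1],[0,0,0,22,27,0,1],[0,0,0,3,4,10,1],[0,0,0,0,0,0,1]]' 20; python3 - <<'E'
from station import ctrl,eyes,spotter
from h import *
goto(ctrl,[.601,.066,.185],np.radians(90.7))
p=eyes.get_image("side")
uv=proj(p,[[.647,.006,.184]]); print((uv-[250,140]+.5)*8)
E
```

```text
t: 5.15
tool_pos: [0.6016, 0.0674, 0.3755]
tool_rot: [0.01, -3.14, 0.006]
contact_force: [-0.7, -0.3, -0.7]
opening: -0.0004
t 5.15 grasp [0.6013 0.0669 0.2205] x [-1.    -0.006  0.002] y [-0.006  1.    -0.004] z [-0.002 -0.004 -1.   ] q [-0.01  0.03  1.69 -0.    1.43 -1.59] F [-0.7 -0.3 -0.7] T [ 0.01 -0.02 -0.02] op -0.0004
shift tool mm [ 0.3 -0.7 35.5]
turn z -0.006
tilt fix [-0.0036 -0.0016  0.    ]
[[453.14120208 328.01915306]]
```

```bash
python3 -m crank '[[0,0,0,0,0,15,1],[0,0,0,0,0,12,1],[0,0,0,0,0,5,1],[0,0,0,0,0,0,1]]' 20; python3 - <<'E'
from station import ctrl,eyes,spotter
from h import *
goto(ctrl,[.601,.066,.185],np.radians(90.7))
s=eyes.get_image("side")
crop(s,"pics/sc5.png",250,140,80,70,8)
E
```

```text
t: 5.53
tool_pos: [0.6041, 0.0647, 0.3422]
tool_rot: [-0.007, 3.141, -0.008]
contact_force: [0.2, -0.0, -0.2]
opening: 0.0
t 5.53 grasp [0.6042 0.0639 0.1872] x [-1.    -0.004 -0.001] y [-0.004  1.    -0.005] z [ 0.001 -0.005 -1.   ] q [-0.01  0.06  1.71 -0.    1.37 -1.59] F [ 0.2 -0.  -0.2] T [0.06 0.04 0.  ] op 0.0000
shift tool mm [3.2 2.1 2.2]
turn z -0.008
tilt fix [-0.0048  0.0006  0.    ]
```

View pics/sc5.png

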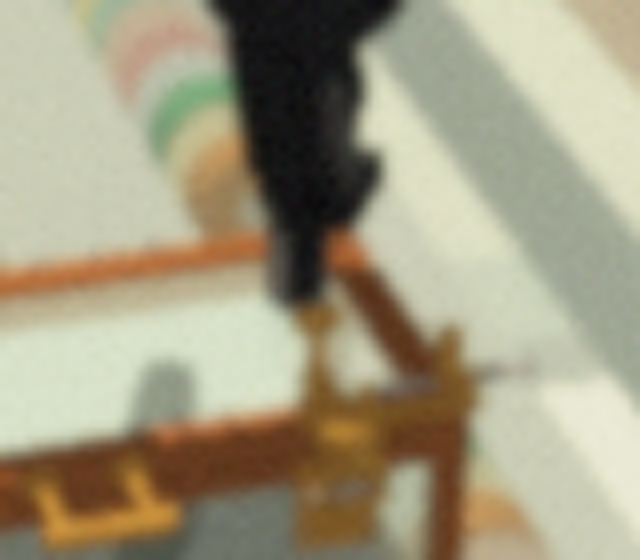

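```bash
python3 -m crank '[[0,0,0,3,-10,1,1],[0,0,0,0,-12,0,1],[0,0,0,0,-12,0,1],[0,0,0,0,-12,0,1],[0,0,0,0,-12,0,1],[0,0,0,0,0,0,1]]' 20; python3 - <<'E'
from station import ctrl,eyes,spotter
from h import *
goto(ctrl,[.601,-.05,.185],np.radians(90.7))
s=eyes.get_image("side")
crop(s,"pics/sc6.png",250,140,80,70,8)
E
```

```text
t: 6.08
tool_pos: [0.6039, 0.0024, 0.3547]
tool_rot: [-0.007, 3.127, 0.006]
contact_force: [0.3, 0.4, -0.4]
opening: -0.0001
t 6.08 grasp [0.6063 0.0029 0.1998] x [-1.    -0.004 -0.015] y [-0.004  1.     0.004] z [ 0.015  0.004 -1.   ] q [-0.12  0.03  1.72  0.01  1.38 -1.7 ] F [ 0.3  0.4 -0.4] T [-0.05  0.    0.04] op -0.0001
shift tool mm [  5.7 -52.9  14.5]
turn z -0.008
tilt fix [ 0.0035  0.0151 -0.    ]
```

View pics/sc6.png

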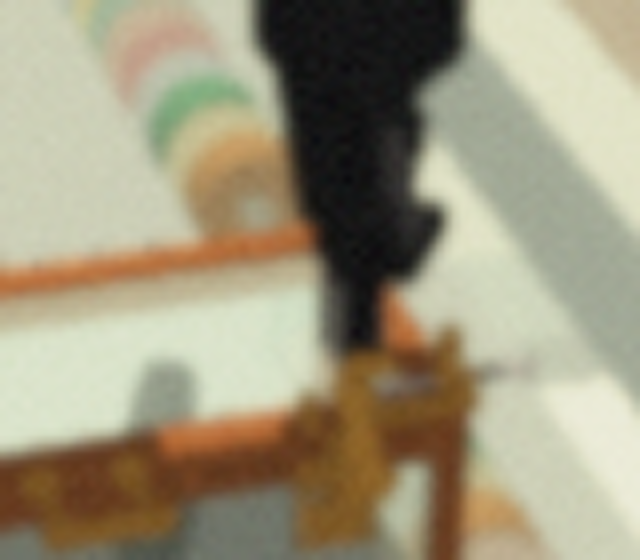

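```bash
python3 -m crank '[[0,0.012,0,5,-12,5,1],[0,0,0,0,-12,4,1],[0,0,0,0,-12,3,1],[0,0,0,0,-12,0,1],[0,0,0,0,0,0,1]]' 20; python3 - <<'E'
from station import ctrl,eyes,spotter
from h import *
goto(ctrl,[.601,-.05,.185],np.radians(90.7))
s=eyes.get_image("side")
crop(s,"pics/sc7.png",250,140,80,70,8)
E
```

```text
t: 6.55
tool_pos: [0.6003, -0.0499, 0.3457]
tool_rot: [-0.007, 3.128, 0.002]
contact_force: [1.1, -2.7, 3.8]
opening: -0.0
t 6.55 grasp [ 0.6024 -0.0496  0.1907] x [-1.    -0.004 -0.014] y [-0.004  1.     0.001] z [ 0.014  0.001 -1.   ] q [-0.21  0.04  1.73  0.    1.36 -1.78] F [ 1.1 -2.7  3.8] T [-0.52 -0.14  0.04] op -0.0000
shift tool mm [ 1.5 -0.4  5.7]
turn z -0.008
tilt fix [ 0.0014  0.0136 -0.    ]
```

View pics/sc7.png

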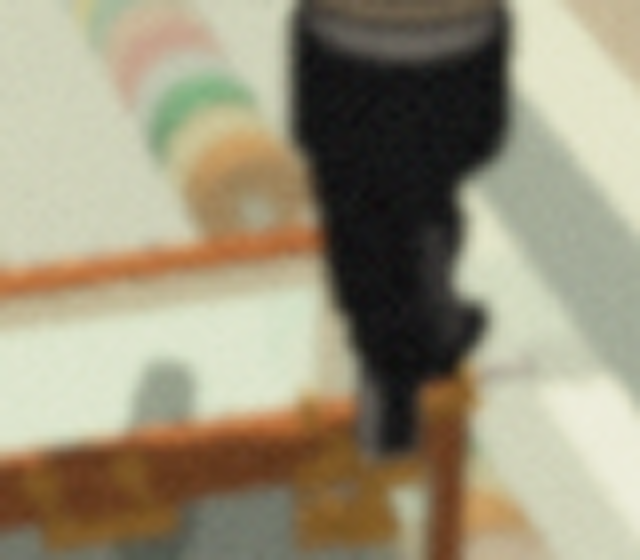

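```bash
python3 -m crank '[[0,0,0,0,0,-20,1],[0,0,0,0,10,-30,1],[0,0,0,20,10,-20,0],[0,0,0,0,0,0,-0.2]]' 20; python3 - <<'E'
from station import ctrl,eyes,spotter
from h import *
goto(ctrl,[.5043,-.0312,.22],np.radians(90.7))
s=eyes.get_image("side")
crop(s,"pics/sc8.png",240,130,95,80,8)
print(spotter.mark_of("latch_knob",s)[:2])
a=np.arctan2(52,41.5)+np.array([1.2,1.4,1.57,1.75])
P=np.c_[np.full(4,.603),-.0065+.0665*np.cos(a),.128+.0665*np.sin(a)]
print((proj(s,P)-[240,130]+.5)*8)
E
```

```text
t: 6.93
tool_pos: [0.5782, -0.0297, 0.4123]
tool_rot: [-0.003, 3.14, 0.008]
contact_force: [1.1, -0.5, 1.4]
opening: 0.0233
t 6.93 grasp [ 0.5784 -0.0289  0.2573] x [-1.    -0.002 -0.001] y [-0.002  1.     0.005] z [ 0.001  0.005 -1.   ] q [-0.18 -0.06  1.71  0.01  1.49 -1.75] F [ 1.1 -0.5  1.4] T [0.01 0.01 0.02] op 0.0233
shift tool mm [74.2 -2.4 37.2]
turn z -0.01
tilt fix [ 0.005   0.0014 -0.    ]
[{'centre': [0.6022, -0.0614, 0.1707], 'confidence': 0.5}]
[[462.41979313 485.99450087]
 [471.27093102 519.82021058]
 [477.41046431 550.30618042]
 [482.27400648 583.1174873 ]]
```

View pics/sc8.png

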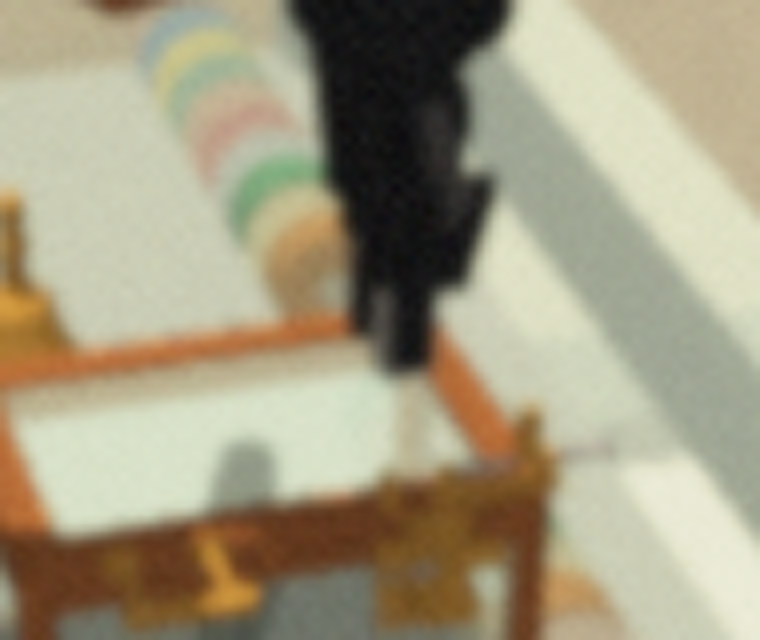

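```bash
python3 -m crank '[[0,0,-0.01,30,0,0,0.4],[0,0,0,30,0,0,0.4],[0,0,0,13,-2,15,0.4],[0,0,0,0,0,15,0.4],[0,0,0,0,0,0,0.4]]' 20; python3 - <<'E'
from station import ctrl,eyes,spotter
from h import *
goto(ctrl,[.5043,-.0312,.146],np.radians(90.7))
s=eyes.get_image("side");t=eyes.get_image("top")
for p in (s,t): print(spotter.mark_of("lid_handle",p)[:2])
crop(s,"pics/sc9.png",230,130,80,80,8)
E
```

```text
t: 7.45
tool_pos: [0.5038, -0.0331, 0.3678]
tool_rot: [0.02, -3.127, -0.012]
contact_force: [-0.3, 0.6, -1.4]
opening: 0.0256
t 7.45 grasp [ 0.5014 -0.032   0.2128] x [-1.    -0.013  0.015] y [-0.013  1.     0.008] z [-0.015  0.007 -1.   ] q [-0.21 -0.21  1.92  0.    1.44 -1.8 ] F [-0.3  0.6 -1.4] T [-0.03 -0.01 -0.01] op 0.0256
shift tool mm [-3.9  0.2 66.8]
turn z 0.001
tilt fix [ 0.0077 -0.0148  0.    ]
[{'centre': [0.5065, -0.0292, 0.1463], 'confidence': 0.71}]
[{'centre': [0.5044, -0.0361, 0.1525], 'confidence': 0.74}]
```

View pics/sc9.png

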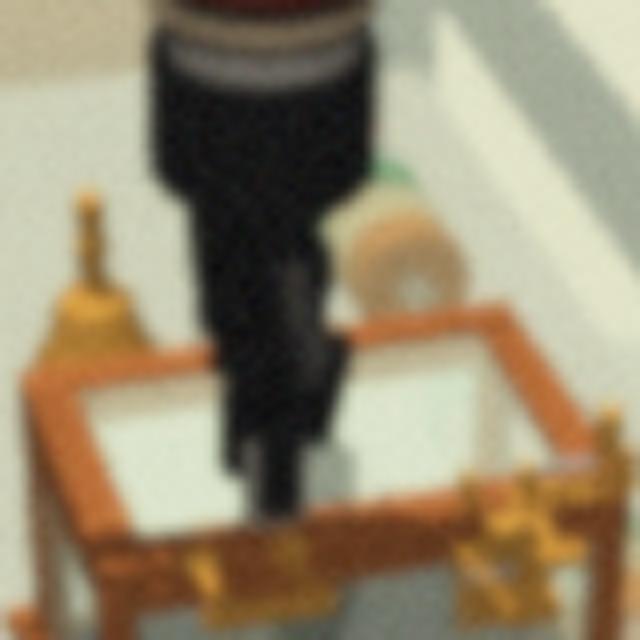

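```bash
python3 -m crank '[[0.007,-0.014,0,-2,0,10,0.4],[0,0,0,0,0,10,0.4],[0,0,0,0,0,0,0.4]]' 20; python3 - <<'E'
from station import ctrl,eyes,spotter
from h import *
goto(ctrl,[.505,-.032,.148],np.radians(90.7))
E
```

```text
t: 7.9
tool_pos: [0.51, -0.0336, 0.3552]
tool_rot: [-0.021, 3.13, -0.003]
contact_force: [-0.4, -0.6, -0.5]
opening: 0.026
t 7.90 grasp [ 0.5118 -0.0339  0.2002] x [-1.    -0.013 -0.012] y [-0.013  1.    -0.002] z [ 0.012 -0.002 -1.   ] q [-0.21 -0.19  1.93  0.    1.39 -1.8 ] F [-0.4 -0.6 -0.5] T [-0.03  0.03 -0.  ] op 0.0260
shift tool mm [ 7.4  2.1 52.1]
turn z 0.001
tilt fix [-0.0022  0.0117  0.    ]
```

```bash
python3 -m crank '[[0,0.01,0,5,2,0,0.4],[0,0,0,0,0,0,0.4],[0,0,0,0,0,0,0.4]]' 20; python3 - <<'E'
from station import ctrl,eyes,spotter
from h import *
goto(ctrl,[.505,-.032,.148],np.radians(90.7))
E
```

```text
t: 8.15
tool_pos: [0.5053, -0.0315, 0.3561]
tool_rot: [-0.021, 3.141, -0.003]
contact_force: [0.1, 0.4, 0.5]
opening: 0.0257
t 8.15 grasp [ 0.5054 -0.0318  0.2011] x [-1.    -0.014 -0.001] y [-0.014  1.    -0.002] z [ 0.001 -0.002 -1.   ] q [-0.21 -0.2   1.94 -0.    1.41 -1.79] F [0.1 0.4 0.5] T [0.02 0.05 0.02] op 0.0257
shift tool mm [ 0.5 -0.1 53.1]
turn z 0.001
tilt fix [-0.002   0.0006  0.    ]
```

Settled. Go straight down.

```bash
python3 -m crank '[[0,0,0,0,0,12,0.4],[0,0,0,0,0,12,0.4],[0,0,0,0,0,12,0.4],[0,0,0,0,0,0,0.4]]' 20; python3 - <<'E'
from station import ctrl,eyes,spotter
from h import *
goto(ctrl,[.505,-.032,.148],np.radians(90.7))
E
```

```text
t: 8.48
tool_pos: [0.5055, -0.0315, 0.3183]
tool_rot: [-0.022, 3.138, -0.004]
contact_force: [-0.7, 0.2, -1.3]
opening: 0.0255
t 8.48 grasp [ 0.5061 -0.0319  0.1633] x [-1.    -0.014 -0.004] y [-0.014  1.    -0.003] z [ 0.004 -0.003 -1.   ] q [-0.21 -0.17  1.97 -0.    1.33 -1.79] F [-0.7  0.2 -1.3] T [-0.04  0.05 -0.04] op 0.0255
shift tool mm [ 1.1 -0.  15.2]
turn z 0.002
tilt fix [-0.0026  0.0036  0.    ]
```

```bash
python3 -m crank '[[0,0.003,0,1,0,8,0.4],[0,0,0,0,0,6,0.4],[0,0,0,0,0,0,1],[0,0,0,0,0,0,1],[0,0,0,0,0,0,1]]' 25; python3 - <<'E'
from station import ctrl,eyes,spotter
from h import *
goto(ctrl,[.505,-.032,.148],np.radians(90.7))
s=eyes.get_image("side")
crop(s,"pics/sc10.png",230,150,80,80,8)
E
```

```text
t: 8.9
tool_pos: [0.504, -0.0324, 0.301]
tool_rot: [0.021, -3.138, 0.008]
contact_force: [-1.6, 3.3, 0.0]
opening: 0.0087
t 8.90 grasp [ 0.5034 -0.0333  0.146 ] x [-1.    -0.013  0.004] y [-0.014  1.    -0.005] z [-0.004 -0.005 -1.   ] q [-0.21 -0.15  1.99 -0.01  1.31 -1.79] F [-1.6  3.3  0. ] T [ 0.44  0.16 -0.11] op 0.0087
shift tool mm [-1.6  1.2 -2. ]
turn z 0.001
tilt fix [-0.0053 -0.0039  0.    ]
```

View pics/sc10.png

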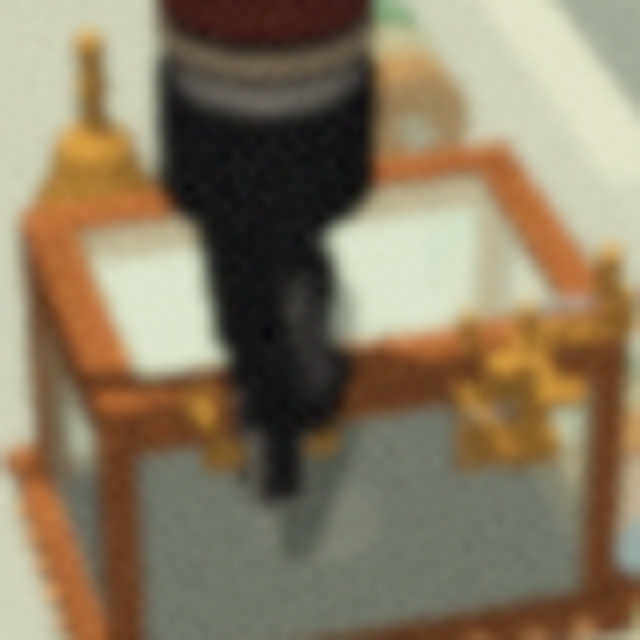

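```bash
cat >> h.py <<'E'
def arc(ctrl,n=6,d=.06,cy=.1570,cz=.138,r=.1902,phi=.042):
    o,Rt,gp=state(ctrl)
    a=np.arctan2(gp[2]-cz,cy-gp[1]); print("lid est",round(a-phi,3),"r err mm",round((np.hypot(gp[2]-cz,cy-gp[1])-r)*1e3,1))
    prev=gp
    for i in range(1,n+1):
        X=np.array([gp[0],cy-r*np.cos(a+d*i),cz+r*np.sin(a+d*i)]); print((Rt.T@(X-prev)*1e3).round(1)); prev=X
    zt=Rt.T@np.array([0,0,-1.]); print("tilt fix",np.cross([0,0,1],zt).round(4))
E
python3 - <<'E'
from station import ctrl
from h import *
arc(ctrl)
E
```

```text
t 8.95 grasp [ 0.5034 -0.0332  0.146 ] x [-1.    -0.014  0.004] y [-0.014  1.    -0.005] z [-0.004 -0.005 -1.   ] q [-0.21 -0.15  1.99 -0.01  1.31 -1.79] F [-1.3 -1.  -0.9] T [-0.04  0.13 -0.04] op 0.0090
lid est -0.0 r err mm 0.2
[  0.    0.9 -11.4]
[  0.    1.4 -11.3]
[  0.    2.1 -11.2]
[  0.    2.8 -11.1]
[ -0.    3.4 -10.9]
[ -0.    4.1 -10.7]
tilt fix [-0.0053 -0.0039  0.    ]
```

```bash
python3 -m crank '[[0,0,0,0,1,-8,1],[0,0,0,0,1,-11,1],[0,0,0,0,2,-11,1],[0,0,0,0,0,0,1]]' 25; python3 - <<'E'
from station import ctrl
from h import *
arc(ctrl,8)
E
```

```text
t: 9.28
tool_pos: [0.5039, -0.0286, 0.3305]
tool_rot: [0.021, -3.138, 0.013]
contact_force: [-1.5, -0.1, 0.1]
opening: 0.009
t 9.28 grasp [ 0.5034 -0.0298  0.1755] x [-1.    -0.013  0.003] y [-0.013  1.    -0.008] z [-0.003 -0.008 -1.   ] q [-0.2  -0.18  1.96 -0.01  1.36 -1.78] F [-1.5 -0.1  0.1] T [-0.04  0.28 -0.03] op 0.0090
lid est 0.156 r err mm 0.4
[ -0.    2.8 -11.1]
[ -0.    3.2 -11. ]
[ -0.    3.8 -10.8]
[ -0.    4.4 -10.5]
[ -0.    5.1 -10.2]
[-0.   5.7 -9.9]
[-0.1  6.3 -9.5]
[-0.1  6.8 -9.2]
tilt fix [-0.0079 -0.0035  0.    ]
```

```bash
python3 -m crank '[[0,0,0,0,2,-9,1],[0,0,0,0,3,-11,1],[0,0,0,0,4,-11,1],[0,0,0,0,4.5,-10.5,1],[0,0,0,0,5,-10,1],[0,0,0,0,0,0,1]]' 25; python3 - <<'E'
from station import ctrl,eyes
from h import *
arc(ctrl,8)
s=eyes.get_image("side")
crop(s,"pics/sc11.png",220,110,100,100,6)
E
```

```text
t: 9.78
tool_pos: [0.5035, -0.0084, 0.386]
tool_rot: [0.02, -3.14, 0.018]
contact_force: [-0.2, 0.5, 0.3]
opening: 0.009
t 9.78 grasp [ 0.5032 -0.0102  0.231 ] x [-1.    -0.013  0.002] y [-0.013  1.    -0.012] z [-0.002 -0.012 -1.   ] q [-0.16 -0.23  1.91 -0.01  1.46 -1.74] F [-0.2  0.5  0.3] T [-0.08  0.21 -0.05] op 0.0090
lid est 0.466 r err mm 1.2
[-0.1  6.8 -9.3]
[-0.1  6.3 -9.5]
[-0.1  6.9 -9.1]
[-0.1  7.4 -8.7]
[-0.1  7.9 -8.2]
[-0.1  8.4 -7.7]
[-0.1  8.8 -7.2]
[-0.1  9.3 -6.7]
tilt fix [-0.0116 -0.0017  0.    ]
```

View pics/sc11.png

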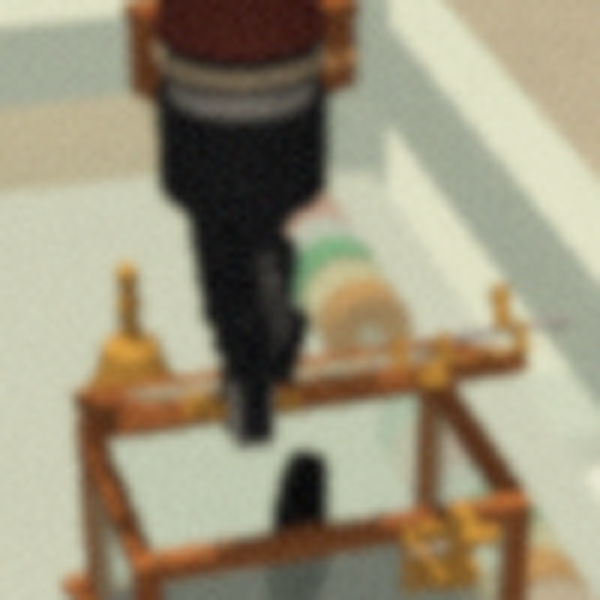

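```bash
python3 -m crank '[[-0.01,0,0,0,6,-8,1],[0,0,0,0,6.5,-9.5,1],[0,0,0,0,7,-9,1],[0,0,0,0,7.5,-8.5,1],[0,0,0,0,8,-8,1],[0,0,0,0,8.5,-7.5,1],[0,0,0,0,0,0,1]]' 25; python3 - <<'E'
from station import ctrl,eyes
from h import *
arc(ctrl,8)
E
```

```text
t: 10.42
tool_pos: [0.5029, 0.0343, 0.4394]
tool_rot: [0.015, -3.14, 0.031]
contact_force: [-0.8, 2.0, -0.6]
opening: 0.0091
t 10.42 grasp [0.5028 0.0312 0.2844] x [-1.    -0.01   0.001] y [-0.01  1.   -0.02] z [-0.001 -0.02  -1.   ] q [-0.08 -0.26  1.85 -0.02  1.56 -1.66] F [-0.8  2.  -0.6] T [0.09 0.09 0.02] op 0.0091
lid est 0.819 r err mm 2.9
[-0.1 10.6 -5.2]
[-0.1  9.2 -6.8]
[-0.1  9.5 -6.2]
[-0.1  9.9 -5.7]
[-0.1 10.2 -5.1]
[-0.1 10.5 -4.4]
[-0.1 10.8 -3.8]
[-0.1 11.  -3.1]
tilt fix [-0.0198 -0.0011  0.    ]
```

```bash
python3 -m crank '[[-0.02,0,0,0,9,-5.5,1],[0,0,0,0,9,-6.5,1],[0,0,0,0,9.5,-6,1],[0,0,0,0,10,-5.5,1],[0,0,0,0,10,-5,1],[0,0,0,0,10.5,-4.5,1],[0,0,0,0,0,0,1]]' 25; python3 - <<'E'
from station import ctrl,eyes
from h import *
arc(ctrl,8)
s=eyes.get_image("side")
crop(s,"pics/sc12.png",220,90,100,100,6)
E
```

```text
t: 11.0
tool_pos: [0.5023, 0.0931, 0.4768]
tool_rot: [0.01, -3.141, 0.023]
contact_force: [-0.0, 0.6, 2.3]
opening: 0.0087
t 11.00 grasp [0.5022 0.0908 0.3218] x [-1.    -0.006  0.001] y [-0.006  1.    -0.015] z [-0.    -0.015 -1.   ] q [ 0.04 -0.26  1.78 -0.01  1.62 -1.54] F [-0.   0.6  2.3] T [0.02 0.02 0.04] op 0.0087
lid est 1.183 r err mm 5.2
[-0.1 12.6  1.1]
[-0.1 11.  -3. ]
[-0.1 11.2 -2.4]
[-0.1 11.3 -1.7]
[-0.1 11.4 -1. ]
[-0.1 11.4 -0.3]
[-0.1 11.4  0.3]
[-0.1 11.4  1. ]
tilt fix [-0.0148 -0.0006  0.    ]
```

View pics/sc12.png

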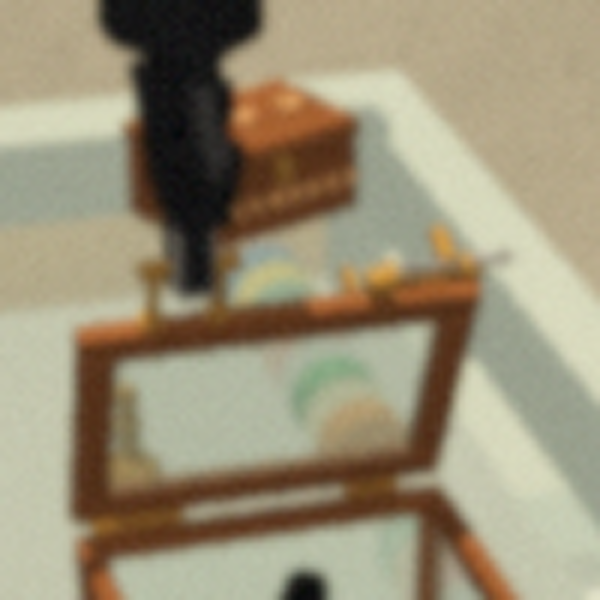

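```bash
python3 -m crank '[[-0.01,0,0,0,10,1,1],[0,0,0,0,11,-1,1],[0,0,0,0,11,-1,1],[0,0,0,0,11,0,1],[0,0,0,0,11,0,1],[0,0,0,0,0,0,1]]' 25; python3 - <<'E'
from station import ctrl,eyes
from h import *
arc(ctrl,8)
E
```

```text
t: 11.55
tool_pos: [0.501, 0.1459, 0.4887]
tool_rot: [-0.004, 3.136, -0.024]
contact_force: [0.4, 3.3, -3.8]
opening: 0.009
t 11.55 grasp [0.5019 0.1434 0.3337] x [-1.    -0.003 -0.005] y [-0.003  1.    -0.016] z [ 0.005 -0.016 -1.   ] q [ 0.14 -0.23  1.74 -0.02  1.63 -1.43] F [ 0.4  3.3 -3.8] T [ 0.23 -0.19  0.08] op 0.0090
lid est 1.46 r err mm 5.9
[-0.  11.9  5.3]
[-0.  11.4  0.1]
[-0.  11.4  0.7]
[-0.  11.3  1.4]
[-0.  11.2  2.1]
[-0.  11.1  2.8]
[-0.  10.9  3.4]
[-0.  10.7  4.1]
tilt fix [-0.0156  0.0055  0.    ]
```

```bash
python3 -m crank '[[-0.01,0,0,0,10,3,1],[0,0,0,0,10,1,1],[0,0,0,0,8,2,1],[0,0,0,0,0,0,1]]' 25; python3 - <<'E'
from station import ctrl,eyes
from h import *
arc(ctrl,2)
s=eyes.get_image("side")
crop(s,"pics/sc13.png",220,90,100,130,6)
E
```

```text
t: 11.88
tool_pos: [0.5004, 0.1741, 0.4881]
tool_rot: [-0.004, 3.133, -0.007]
contact_force: [1.4, 2.2, -1.7]
opening: 0.0087
t 11.88 grasp [0.5017 0.1734 0.3331] x [-1.    -0.002 -0.009] y [-0.002  1.    -0.004] z [ 0.009 -0.004 -1.   ] q [ 0.2  -0.21  1.73 -0.01  1.62 -1.38] F [ 1.4  2.2 -1.7] T [ 0.19 -0.21  0.09] op 0.0087
lid est 1.613 r err mm 5.6
[ 0.  10.9  6.8]
[-0.  11.2  1.9]
tilt fix [-0.0042  0.0087  0.    ]
```

View pics/sc13.png

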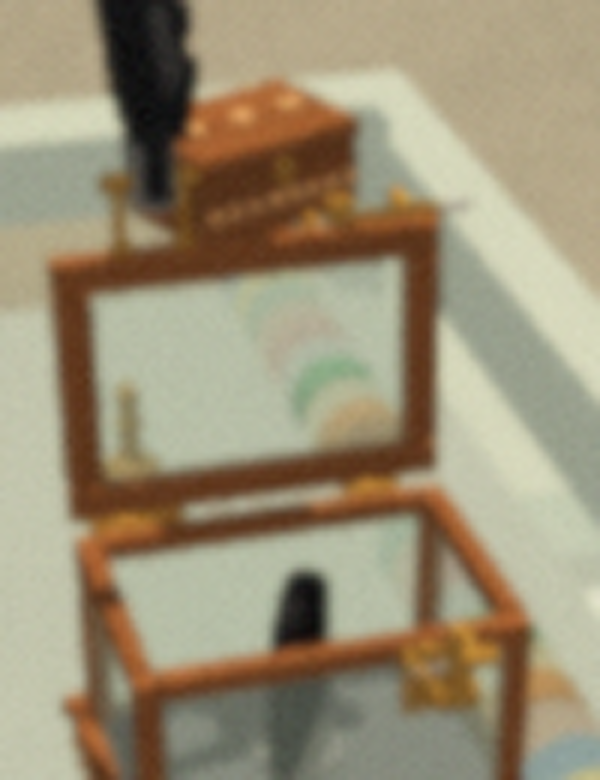

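```bash
python3 -m crank '[[0,0.008,0,0,0,0,0.4],[0,0,0,0,0,0,0.35],[0,0,0,0,0,-20,0.3],[0,0,0,0,0,-30,0.3],[0,0,0,0,-10,-10,0.3],[0,0,0,0,0,0,0.3]]' 25; python3 - <<'E'
from station import ctrl,eyes,spotter
from h import *
goto(ctrl,[.551,.079,.36],np.radians(150.6))
s=eyes.get_image("side"); t=eyes.get_image("top")
crop(s,"pics/sc14.png",220,90,100,130,6)
crop(t,"pics/tc14.png",205,155,85,90,7)
for p in (s,t):
  for q in ("plaque_grip","lid_handle","latch_knob","bolt_stud"): print(q,[(np.round(d["centre"],4),round(d["confidence"],2)) for d in spotter.mark_of(q,p)[:2]])
import pickle; pickle.dump((t,s),open("p1.pkl","wb"))
E
```

```text
t: 12.43
tool_pos: [0.501, 0.1624, 0.5425]
tool_rot: [0.002, -3.129, 0.004]
contact_force: [0.3, -0.2, 0.1]
opening: 0.0294
t 12.43 grasp [0.4991 0.162  0.3875] x [-1.    -0.002  0.013] y [-0.002  1.    -0.003] z [-0.013 -0.003 -1.   ] q [ 0.17 -0.22  1.65 -0.    1.73 -1.4 ] F [ 0.3 -0.2  0.1] T [-0.02  0.02 -0.03] op 0.0294
shift tool mm [-52.1 -83.   27.1]
turn z -1.056
tilt fix [-0.0028 -0.0125  0.    ]
plaque_grip [(array([0.5488, 0.0762, 0.1225]), 0.56)]
lid_handle [(array([0.502 , 0.1729, 0.3264]), 0.92)]
latch_knob [(array([ 0.6062, -0.06  ,  0.175 ]), 0.42)]
bolt_stud [(array([0.505 , 0.1633, 0.1382]), 0.57), (array([0.552 , 0.0797, 0.0039]), 0.5)]
plaque_grip [(array([0.5557, 0.0751, 0.1198]), 0.63)]
lid_handle []
latch_knob [(array([ 0.603 , -0.0601,  0.1692]), 0.53)]
bolt_stud [(array([0.6453, 0.1991, 0.2906]), 0.38)]
```

View pics/sc14.png

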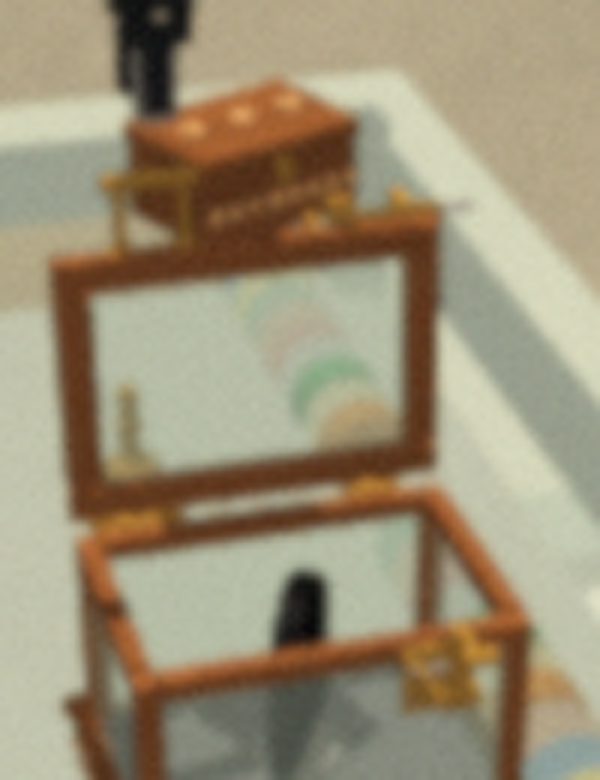

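View pics/tc14.png

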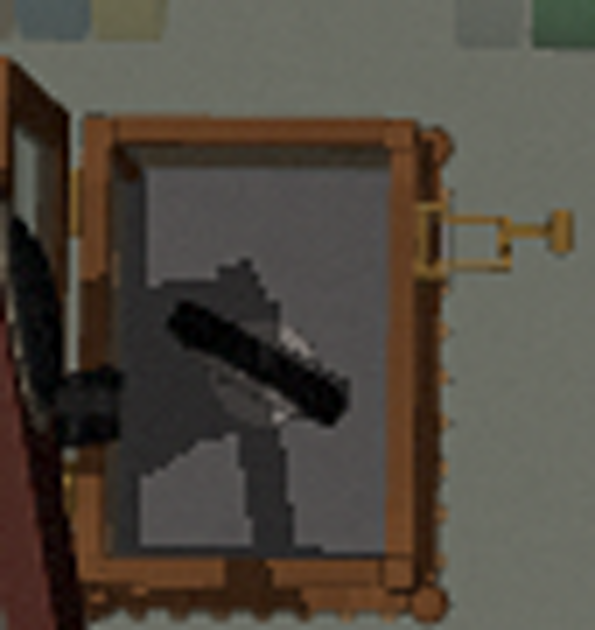

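```bash
python3 - <<'E'
from h import *
import pickle
t,s=pickle.load(open("p1.pkl","rb"))
im=t["image"]; big=cv2.resize(im[195:220,224:260],None,fx=8,fy=8,interpolation=cv2.INTER_CUBIC)
g=big.max(2); m=(g<28).astype(np.uint8)
n,l,st,c=cv2.connectedComponentsWithStats(m); i=1+np.argmax(st[1:,4]); print(st[i])
r=cv2.minAreaRect(np.argwhere(l==i)[:,::-1].astype(np.float32)); print(r)
b=cv2.boxPoints(r); W=np.array([ray(t,(224+(u+.5)/8-.5,195+(v+.5)/8-.5),.115) for u,v in b]); print(W.round(4),W.mean(0))
for k in range(4):
    d=W[(k+1)%4]-W[k]; print(np.linalg.norm(d).round(4),np.degrees(np.arctan2(d[1],d[0])).round(1))
f=lambda u,v:ray(t,(205+(u+.5)/7-.5,155+(v+.5)/7-.5),.138)
c=np.array([f(83,117),f(416,122),f(413,590),f(78,588)]);print(c.round(4),c.mean(0))
for k in range(4):
    d=c[(k+1)%4]-c[k]; print(np.linalg.norm(d).round(4),np.degrees(np.arctan2(d[1],d[0])).round(1))
E
```

```text
[  38   24  206  142 9375]
((141.61106872558594, 93.41278076171875), (225.79478454589844, 53.10011291503906), 29.337892532348633)
[[0.5617 0.122  0.115 ]
 [0.5803 0.1122 0.115 ]
 [0.5379 0.0334 0.115 ]
 [0.5194 0.0432 0.115 ]] [0.54982253 0.07771095 0.115     ]
0.021 -27.7
0.0896 -118.3
0.021 152.0
0.0895 61.7
[[0.6562 0.1566 0.138 ]
 [0.6567 0.0074 0.138 ]
 [0.4475 0.0043 0.138 ]
 [0.4456 0.1525 0.138 ]] [0.55150113 0.08019411 0.138     ]
0.1492 -89.8
0.2093 -179.1
0.1483 90.7
0.2107 1.1
```

```bash
python3 -m crank '[[0,-0.01,0,-18,-28,0,0.15],[0,0,0,-18,-28,0,0.15],[0,0,0,-14,-24,0,0.15],[0,0,-0.12,0,0,8,0.15],[0,0,-0.12,0,0,8,0.15],[0,0,-0.12,0,0,5,0.15],[0,0,-0.12,0,0,5,0.15],[0,0,0,0,0,0,0.15]]' 20; python3 - <<'E'
from station import ctrl,eyes,spotter
from h import *
goto(ctrl,[.551,.079,.25],np.radians(151.1))
E
```

```text
t: 13.6
tool_pos: [0.5533, 0.0811, 0.5115]
tool_rot: [0.788, -3.034, 0.001]
contact_force: [-0.7, -0.7, -0.5]
opening: 0.0366
t 13.60 grasp [0.5524 0.0807 0.3565] x [-0.874 -0.487  0.007] y [-0.487  0.874  0.001] z [-0.006 -0.002 -1.   ] q [ 0.01 -0.14  1.63 -0.    1.66 -2.07] F [-0.7 -0.7 -0.5] T [-0.04 -0.03 -0.03] op 0.0366
shift tool mm [  1.3  -0.9 106.6]
turn z -0.558
tilt fix [ 0.0009 -0.0066  0.    ]
```

```bash
python3 -m crank '[[0,-0.005,-0.12,1,-1,15,0.15],[0,0,-0.12,0,0,20,0.15],[0,0,-0.12,0,0,20,0.15],[0,0,-0.12,0,0,20,0.15],[0,0,-0.07,0,0,20,0.15],[0,0,0,0,0,0,0.15],[0,0,0,0,0,0,0.15]]' 20; python3 - <<'E'
from station import ctrl,eyes,spotter
from h import *
goto(ctrl,[.551,.079,.20],np.radians(151.1))
E
```

```text
t: 14.18
tool_pos: [0.5531, 0.0806, 0.4163]
tool_rot: [-1.591, 2.705, -0.002]
contact_force: [0.7, 1.2, 1.3]
opening: 0.0363
t 14.18 grasp [0.5536 0.0808 0.2613] x [-0.486 -0.874 -0.002] y [-0.874  0.486 -0.003] z [ 0.003  0.001 -1.   ] q [ 0.01 -0.11  1.76  0.    1.5  -2.62] F [0.7 1.2 1.3] T [ 0.05 -0.05  0.03] op 0.0363
shift tool mm [ 3.   1.6 61.3]
turn z -0.003
tilt fix [-0.0027  0.0023  0.    ]
```

```bash
python3 -m crank '[[0,0,0,3,1.5,20,0.15],[0,0,0,0,0,25,0.15],[0,0,0,0,0,25,0.15],[0,0,0,0,0,20,0.15],[0,0,0,0,0,0,0.15],[0,0,0,0,0,0,0.15]]' 20; python3 - <<'E'
from station import ctrl,eyes,spotter
from h import *
goto(ctrl,[.551,.079,.123],np.radians(151.1))
s=eyes.get_image("side"); t=eyes.get_image("top")
crop(s,"pics/sc15.png",220,110,100,110,6)
crop(t,"pics/tc15.png",205,155,85,90,7)
E
```

```text
t: 14.68
tool_pos: [0.5543, 0.0794, 0.3358]
tool_rot: [-1.558, 2.707, -0.015]
contact_force: [0.4, -0.7, 0.5]
opening: 0.0364
t 14.68 grasp [0.5575 0.0795 0.1808] x [-0.502 -0.865 -0.011] y [-0.864  0.503 -0.017] z [ 0.021  0.001 -1.   ] q [ 0.01 -0.05  1.84  0.    1.34 -2.61] F [ 0.4 -0.7  0.5] T [-0.01 -0.01  0.02] op 0.0364
shift tool mm [ 4.4  6.3 57.7]
turn z -0.022
tilt fix [-0.0174  0.0111  0.    ]
```

View pics/sc15.png

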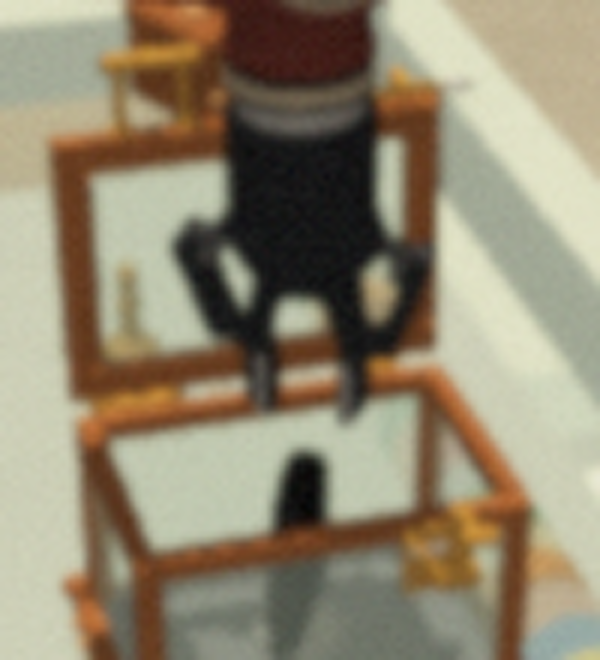

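View pics/tc15.png

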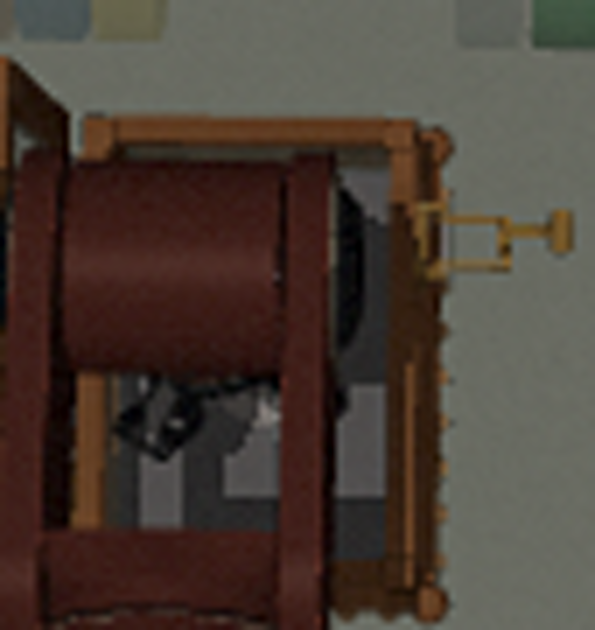

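```bash
python3 -m crank '[[-0.015,0.01,-0.02,5.5,3.5,0,0.15],[0,0,0,0,0,0,0.15],[0,0,0,0,0,0,0.15]]' 20; python3 - <<'E'
from station import ctrl,eyes,spotter
from h import *
goto(ctrl,[.551,.079,.123],np.radians(151.1))
E
```

```text
t: 15.03
tool_pos: [0.5494, 0.0762, 0.3417]
tool_rot: [-1.592, 2.699, -0.008]
contact_force: [0.5, 0.3, 0.6]
opening: 0.0361
t 15.03 grasp [0.5509 0.0761 0.1867] x [-0.484 -0.875 -0.004] y [-0.875  0.484 -0.009] z [ 0.01  -0.001 -1.   ] q [ 0.   -0.07  1.84 -0.    1.36 -2.63] F [0.5 0.3 0.6] T [ 0.02 -0.03  0.02] op 0.0361
shift tool mm [-2.3  1.8 63.7]
turn z -0.001
tilt fix [-0.0087  0.0042  0.    ]
```

```bash
python3 -m crank '[[-0.008,0.004,0,-1,0,10,0.15],[0,0,0,0,0,10,0.15],[0,0,0,0,0,10,0.15],[0,0,0,0,0,0,0.15],[0,0,0,0,0,0,0.15]]' 20; python3 - <<'E'
from station import ctrl,eyes,spotter
from h import *
goto(ctrl,[.551,.079,.123],np.radians(151.1))
s=eyes.get_image("side"); 
crop(s,"pics/sc16.png",220,100,100,110,6)
E
```

```text
t: 15.45
tool_pos: [0.5504, 0.0771, 0.3105]
tool_rot: [-1.594, 2.704, -0.003]
contact_force: [0.5, 0.5, -0.4]
opening: 0.0365
t 15.45 grasp [0.5509 0.0771 0.1555] x [-0.484 -0.875 -0.001] y [-0.875  0.484 -0.003] z [ 0.003 -0.    -1.   ] q [ 0.01 -0.04  1.86 -0.    1.31 -2.63] F [ 0.5  0.5 -0.4] T [-0.02  0.   -0.03] op 0.0365
shift tool mm [-1.7  0.9 32.5]
turn z -0.001
tilt fix [-0.0028  0.0015  0.    ]
```

View pics/sc16.png

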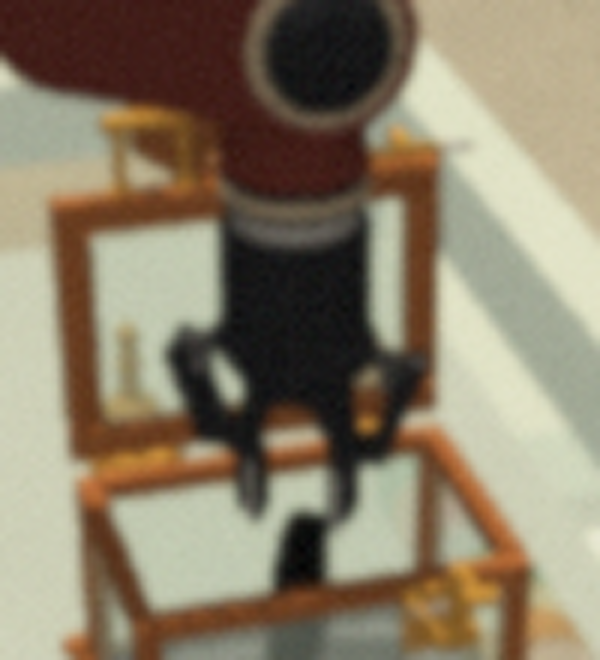

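```bash
python3 - <<'E'
from station import ctrl,eyes,spotter
from h import *
s=eyes.get_image("side")
print((proj(s,[[.551,.079,.133],[.551,.079,.121]])-[220,100]+.5)*6)
o,Rt,gp=state(ctrl)
tip=gp+Rt[:,2]*.008
for d in (-.0182,.0182): print((proj(s,[tip+Rt[:,1]*d])-[220,100]+.5)*6)
print(spotter.mark_of("plaque_grip",s))
E
```

```text
[[297.44963999 524.0859379 ]
 [297.55891206 543.08452117]]
t 15.55 grasp [0.5507 0.0771 0.1557] x [-0.484 -0.875 -0.001] y [-0.875  0.484 -0.003] z [ 0.003 -0.    -1.   ] q [ 0.01 -0.04  1.86 -0.    1.31 -2.63] F [-0.8  0.4  0.8] T [-0.04  0.03  0.  ] op 0.0362
[[331.61459133 506.66744998]]
[[264.22412292 498.33549864]]
[{'centre': [0.5519, 0.0764, 0.1212], 'confidence': 0.52}]
```

```bash
python3 -m crank '[[-0.002,0,0,-1,0,8,0.15],[0,0,0,0,0,8,0.15],[0,0,0,0,0,8,0.15],[0,0,0,0,0,5,0.15],[0,0,0,0,0,0,0.15],[0,0,0,0,0,0,0.15]]' 20; python3 - <<'E'
from station import ctrl,eyes,spotter
from h import *
goto(ctrl,[.551,.079,.123],np.radians(151.1))
s=eyes.get_image("side"); 
crop(s,"pics/sc17.png",220,100,100,110,6)
E
```

```text
t: 16.1
tool_pos: [0.5513, 0.0781, 0.2796]
tool_rot: [-1.594, 2.704, -0.001]
contact_force: [0.2, 0.0, 1.1]
opening: 0.0363
t 16.10 grasp [0.5518 0.0783 0.1246] x [-0.484 -0.875 -0.002] y [-0.875  0.484 -0.002] z [ 0.003  0.001 -1.   ] q [ 0.01  0.    1.88  0.    1.25 -2.63] F [0.2 0.  1.1] T [ 0.04  0.   -0.04] op 0.0363
shift tool mm [-0.3  1.1  1.6]
turn z -0.001
tilt fix [-0.0022  0.0024  0.    ]
```

View pics/sc17.png

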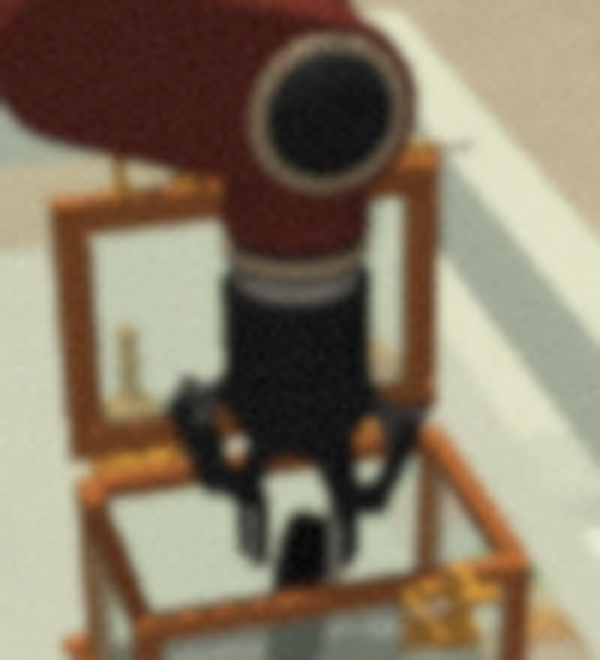

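```bash
python3 -m crank '[[0,0,0,0,0,0,1],[0,0,0,0,0,0,1],[0,0,0,0,0,0,1],[0,0,0,0,0,0,1]]' 20; python3 - <<'E'
from station import ctrl,eyes,spotter
from h import *
goto(ctrl,[.551,.079,.123],np.radians(151.1))
E
```

```text
t: 16.48
tool_pos: [0.5513, 0.0781, 0.2798]
tool_rot: [-1.593, 2.704, -0.001]
contact_force: [0.5, -0.0, -1.1]
opening: 0.0137
t 16.48 grasp [0.5518 0.0783 0.1248] x [-0.484 -0.875 -0.003] y [-0.875  0.484 -0.002] z [ 0.003  0.001 -1.   ] q [ 0.01  0.    1.88  0.    1.26 -2.63] F [ 0.5 -0.  -1.1] T [ 0.04 -0.06  0.03] op 0.0137
shift tool mm [-0.2  1.1  1.8]
turn z -0.001
tilt fix [-0.0023  0.0026  0.    ]
```

```bash
python3 -m crank '[[0,0,0.08,0,0,0,1],[0,0,0.1,0,0,0,1],[0,0,0.1,0,0,0,1],[0,0,0.1,0,0,0,1],[0,0,0.1,0,0,0,1],[0,0,0,0,0,0,1],[0,0,0,0,0,0,1]]' 20; python3 - <<'E'
from station import ctrl,eyes,spotter
from h import *
goto(ctrl,[.5518,.0783,.1245],np.radians(.8))
E
```

```text
t: 17.07
tool_pos: [0.5512, 0.0781, 0.2796]
tool_rot: [-0.875, 3.013, -0.0]
contact_force: [0.2, 0.7, -1.9]
opening: 0.0136
t 17.07 grasp [0.5518 0.0782 0.1246] x [-0.844 -0.536 -0.004] y [-0.536  0.844 -0.001] z [ 0.004  0.001 -1.   ] q [ 0.01  0.    1.88  0.    1.25 -2.13] F [ 0.2  0.7 -1.9] T [-0.01  0.04 -0.05] op 0.0136
shift tool mm [-0.   0.   0.1]
turn z -1.019
tilt fix [-0.0014  0.004   0.    ]
```

```bash
python3 -m crank '[[0,0,0.1,0,0,0,1],[0,0,0.12,0,0,0,1],[0,0,0.12,0,0,0,1],[0,0,0.12,0,0,0,1],[0,0,0.12,0,0,0,1],[0,0,0.12,0,0,0,1],[0,0,0.12,0,0,0,1],[0,0,0,0,0,0,1]]' 20; python3 - <<'E'
from station import ctrl,eyes,spotter
from h import *
goto(ctrl,[.5518,.0783,.1245],np.radians(.8))
s=eyes.get_image("side"); 
crop(s,"pics/sc18.png",220,100,100,130,6)
E
```

```text
t: 17.73
tool_pos: [0.5511, 0.0782, 0.2792]
tool_rot: [0.425, 3.108, 0.001]
contact_force: [0.7, -0.3, -1.4]
opening: 0.0136
t 17.73 grasp [0.5518 0.0782 0.1242] x [-0.963  0.269 -0.004] y [0.269 0.963 0.001] z [ 0.005  0.    -1.   ] q [ 0.01  0.    1.88  0.    1.25 -1.29] F [ 0.7 -0.3 -1.4] T [-0.04  0.07 -0.02] op 0.0136
shift tool mm [-0.   0.1 -0.3]
turn z 1.285
tilt fix [ 0.0014  0.0044 -0.    ]
```

View pics/sc18.png

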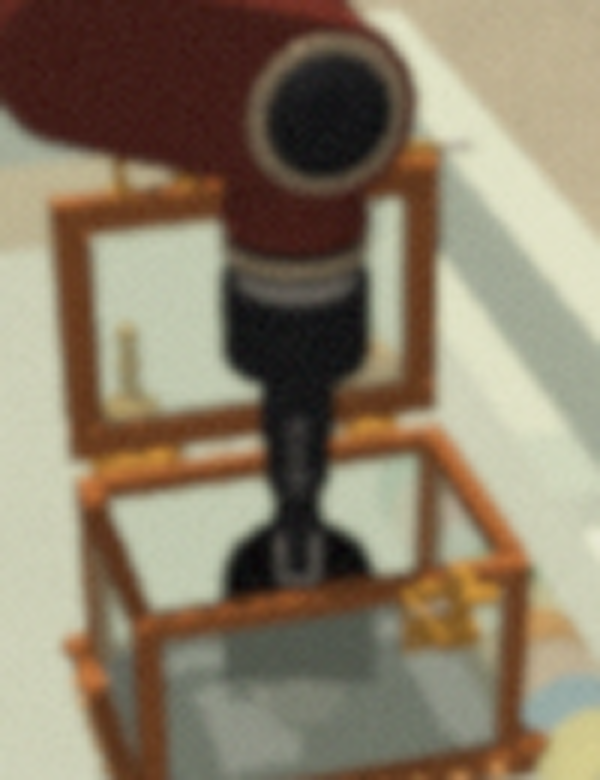

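```bash
python3 -m crank '[[0,0,0.1,0,0,0,1],[0,0,0.12,0,0,0,1],[0,0,0.12,0,0,0,1],[0,0,0.12,0,0,0,1],[0,0,0.12,0,0,0,1],[0,0,0.12,0,0,0,1],[0,0,0.12,0,0,0,1],[0,0,0,0,0,0,1]]' 20; python3 - <<'E'
from station import ctrl,eyes,spotter
from h import *
goto(ctrl,[.5518,.0783,.1245],np.radians(.8))
E
```

```text
t: 18.45
tool_pos: [0.551, 0.0783, 0.2788]
tool_rot: [1.624, 2.685, 0.003]
contact_force: [1.6, -0.2, -1.4]
opening: 0.0133
t 18.45 grasp [0.5517 0.0782 0.1238] x [-0.464  0.886 -0.003] y [0.886 0.464 0.004] z [ 0.004 -0.001 -1.   ] q [ 0.01  0.    1.88 -0.    1.25 -0.48] F [ 1.6 -0.2 -1.4] T [-0.03  0.09 -0.03] op 0.0133
shift tool mm [ 0.   0.1 -0.7]
turn z 0.469
tilt fix [ 0.0037  0.0025 -0.    ]
```

```bash
python3 -m crank '[[0,0,0.1,0,0,0,1],[0,0,0.1,0,0,0,1],[0,0,0.1,0,0,0,1],[0,0,0.08,0,0,0,1],[0,0,0.04,0,0,0,1],[0,0,0,0,0,0,1],[0,0,0,0,0,0,1]]' 20; python3 - <<'E'
from station import ctrl,eyes,spotter
from h import *
goto(ctrl,[.5518,.0783,.1245],np.radians(.8))
E
```

```text
t: 19.03
tool_pos: [0.5511, 0.0783, 0.2786]
tool_rot: [2.119, 2.315, 0.004]
contact_force: [0.9, 0.8, -1.3]
opening: 0.0133
t 19.03 grasp [0.5517 0.0782 0.1236] x [-0.088  0.996 -0.001] y [0.996 0.088 0.004] z [ 0.004 -0.001 -1.   ] q [ 0.01  0.    1.88 -0.    1.25 -0.08] F [ 0.9  0.8 -1.3] T [-0.    0.1  -0.07] op 0.0133
shift tool mm [ 0.   0.1 -0.9]
turn z 0.074
tilt fix [ 0.0041  0.001  -0.    ]
```

```bash
python3 -m crank '[[0,0,0.05,0,0,0,1],[0,0,0.025,0,0,0,1],[0,0,0,0,0,0,1],[0,0,0,0,0,0,1]]' 20; python3 - <<'E'
from station import ctrl,eyes,spotter
from h import *
goto(ctrl,[.5518,.0783,.1245],np.radians(.8))
s=eyes.get_image("side"); 
crop(s,"pics/sc19.png",220,100,100,130,6)
E
```

```text
t: 19.37
tool_pos: [0.5511, 0.0783, 0.2786]
tool_rot: [2.192, 2.245, 0.004]
contact_force: [0.4, -0.3, -2.3]
opening: 0.0137
t 19.37 grasp [0.5517 0.0782 0.1236] x [-0.024  1.    -0.001] y [1.    0.024 0.004] z [ 0.004 -0.001 -1.   ] q [ 0.01  0.    1.88 -0.    1.25 -0.02] F [ 0.4 -0.3 -2.3] T [-0.07  0.11 -0.01] op 0.0137
shift tool mm [ 0.   0.1 -0.9]
turn z 0.01
tilt fix [ 0.0041  0.0006 -0.    ]
```

View pics/sc19.png

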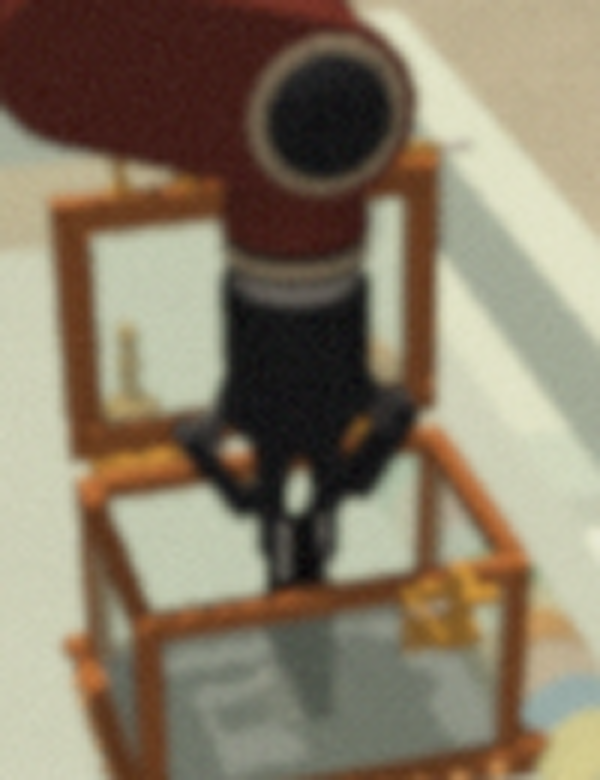

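```bash
python3 -m crank '[[0,0,0,0,0,0,0.15],[0,0,0,0,0,0,0.15],[0,0,0,0,0,0,0.15],[0,0,0,0,0,-10,0.15],[0,0,0,0,0,-20,0.15],[0,0,0,0,0,-30,0.15],[0,0,0,0,0,-30,0.15],[0,0,0,0,0,-30,0.15]]' 20; python3 - <<'E'
from station import ctrl,eyes,spotter
from h import *
goto(ctrl,[.50,-.12,.33],np.radians(.8))
E
```

```text
t: 20.08
tool_pos: [0.5486, 0.0783, 0.3973]
tool_rot: [-2.185, -2.247, 0.013]
contact_force: [0.7, -0.1, -0.5]
opening: 0.0365
t 20.08 grasp [0.5469 0.0781 0.2423] x [-0.028  1.    -0.   ] y [ 1.     0.028 -0.011] z [-0.011 -0.001 -1.   ] q [ 0.01 -0.11  1.78 -0.    1.48 -0.02] F [ 0.7 -0.1 -0.5] T [ 0.   -0.03 -0.01] op 0.0365
shift tool mm [-196.8  -53.4  -87.1]
turn z 0.014
tilt fix [-0.0111  0.0004  0.    ]
```

```bash
python3 -m crank '[[0,0,0,0,0,-35,0.15],[0,0,0,-10,0,-30,0.15],[0,0,0,-30,-8,-10,0.15],[0,0,0,-38,-8,0,0.15],[0,0,0,-38,-8,0,0.15],[0,0,0,-38,-8,0,0.15],[0,0,0,-30,0,0,0.15],[0,0,0,0,0,0,0.15]]' 20; python3 - <<'E'
from station import ctrl,eyes,spotter
from h import *
import pickle
state(ctrl)
s=eyes.get_image("side"); t=eyes.get_image("top")
pickle.dump((t,s),open("p2.pkl","wb"))
crop(s,"pics/sc20.png",220,90,100,130,6)
crop(t,"pics/tc20.png",205,155,85,90,7)
for p in (s,t):
  for q in ("plaque_grip","lid_handle","latch_knob","bolt_stud"): print(q,[(np.round(d["centre"],4),round(d["confidence"],2)) for d in spotter.mark_of(q,p)[:1]])
E
```

```text
t: 20.75
tool_pos: [0.5203, -0.1111, 0.4995]
tool_rot: [2.165, 2.25, 0.015]
contact_force: [-0.5, 0.4, -0.1]
opening: 0.0363
t 20.75 grasp [ 0.5235 -0.1121  0.3446] x [-0.039  0.999 -0.007] y [0.999 0.039 0.02 ] z [ 0.02  -0.006 -1.   ] q [-0.35 -0.21  1.71  0.    1.63 -0.39] F [-0.5  0.4 -0.1] T [ 0.06  0.03 -0.03] op 0.0363
plaque_grip [(array([0.5486, 0.0759, 0.1209]), 0.63)]
lid_handle [(array([0.5022, 0.1724, 0.3278]), 0.96)]
latch_knob [(array([ 0.6035, -0.0608,  0.1737]), 0.47)]
bolt_stud []
plaque_grip [(array([0.5579, 0.0787, 0.1198]), 0.75)]
lid_handle [(array([0.5033, 0.1712, 0.3299]), 0.65)]
latch_knob [(array([ 0.6019, -0.0609,  0.17  ]), 0.39)]
bolt_stud [(array([0.6434, 0.1999, 0.2912]), 0.45)]
```

View pics/sc20.png

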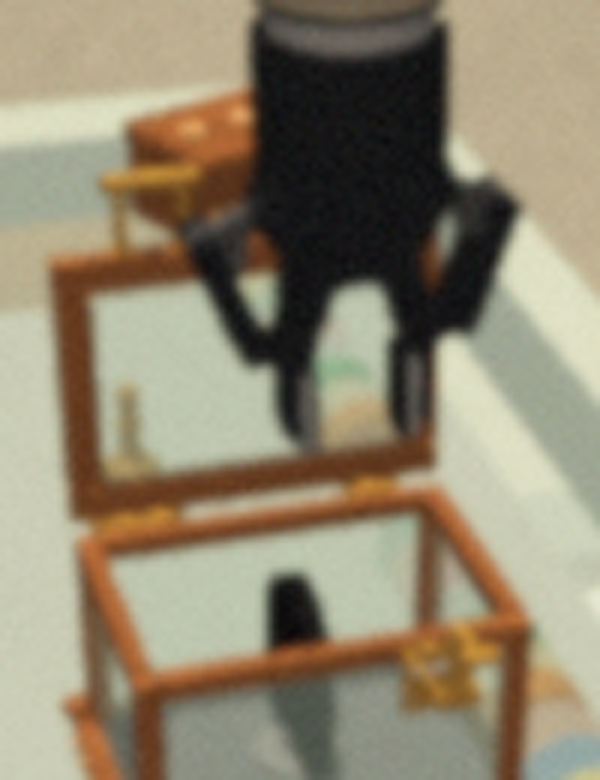

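View pics/tc20.png

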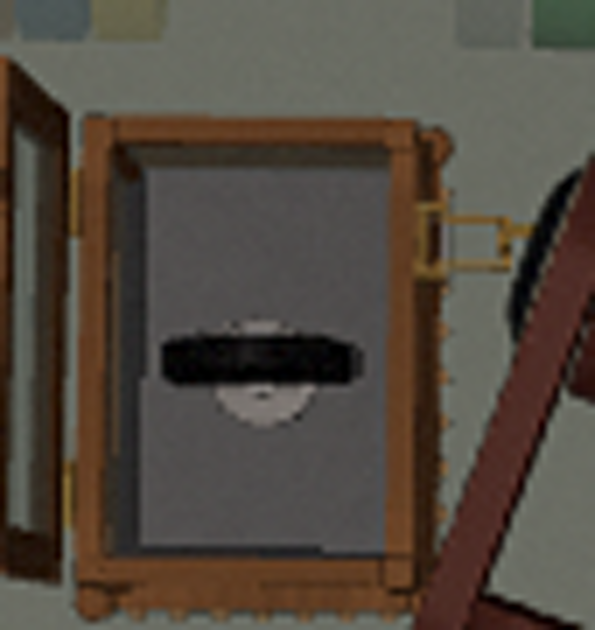

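```bash
python3 - <<'E'
from h import *
import pickle
t,s=pickle.load(open("p2.pkl","rb"))
im=t["image"]; big=cv2.resize(im[198:216,224:262],None,fx=8,fy=8,interpolation=cv2.INTER_CUBIC)
m=(big.max(2)<30).astype(np.uint8)
n,l,st,c=cv2.connectedComponentsWithStats(m); i=1+np.argmax(st[1:,4])
r=cv2.minAreaRect(np.argwhere(l==i)[:,::-1].astype(np.float32))
W=np.array([ray(t,(224+(u+.5)/8-.5,198+(v+.5)/8-.5),.125) for u,v in cv2.boxPoints(r)]); print(W.mean(0))
for k in range(4):
    d=W[(k+1)%4]-W[k]; print(np.linalg.norm(d).round(4),np.degrees(np.arctan2(d[1],d[0])).round(1))
ys,xs=np.nonzero(l==i); A=[]
for x in range(xs.min()+30,xs.max()-30,4):
    A.append((x,ys[xs==x].mean()))
A=np.array(A); k=np.polyfit(A[:,0],A[:,1],1); q=[ray(t,(224+x/8,198+np.polyval(k,x)/8),.125) for x in (30,270)]
d=q[0]-q[1]; print("width dir deg",np.degrees(np.arctan2(d[1],d[0])))
cv2.imwrite("pics/bell.png",cv2.resize(im[100:260,100:460,::-1],(760,338)))
E
```

```text
[0.54991599 0.07644827 0.125     ]
0.0856 -88.3
0.0215 -178.1
0.0855 91.7
0.0215 2.2
width dir deg 91.71075552456428
```

View pics/bell.png

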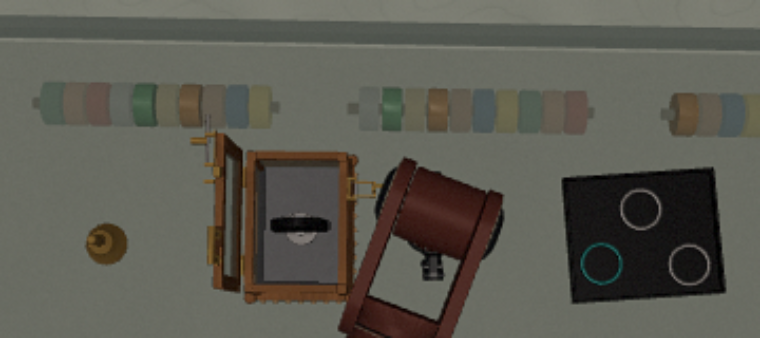

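```bash
python3 -m crank '[[0,0,0,0,0,0,0.15],[0,0,0,0,0,0,0.15],[0,0,0,0,0,0,0.15]]' 20; python3 - <<'E'
from station import ctrl
from h import *
state(ctrl); print(ctrl.finish_job())
E
```

```text
t: 21.5
tool_pos: [0.5214, -0.1051, 0.4976]
tool_rot: [2.158, 2.263, 0.016]
contact_force: [-0.1, 0.3, -0.1]
opening: 0.0368
t 21.50 grasp [ 0.5241 -0.1056  0.3426] x [-0.048  0.999 -0.004] y [0.999 0.048 0.018] z [ 0.018 -0.003 -1.   ] q [-0.34 -0.21  1.71  0.    1.63 -0.39] F [-0.1  0.3 -0.1] T [-0.05  0.03 -0.07] op 0.0368
the job is handed in; nothing more can be done
None
```

The job is handed in at 21.5 s, and every final check I made agreed. I drew the safety bolt back, swung the latch up and opened the lid by its pull. I then gripped the plaque and screwed it clockwise by about 2.6 rad, let go and moved the arm clear.

| Item | Last check | Limit |
|---|---|---|
| Safety bolt | pulled back about 22 mm, onto its stop | over 15 mm |
| Latch | about 1.57 rad, from the knob's position | over 1.1 rad |
| Lid | about 1.6 rad, from the handle's position | over 1.25 rad |
| Plaque, by the gripper when it let go | about 0.6° off square | within 8° |
| Plaque, by the top picture | about 0.9° off square | within 8° |

- **Contact:** the arm touched nothing at the end; the force reading was about 0 N.
- **Bystanders:** the bell and the tray bangles look unmoved in the last picture. I did not measure their positions again.
- **Bangle side:** I never saw the bangle itself clearly. I worked out which face it is on from the given starting range. A picture partway through the turn, with no bangle showing on the near face, fits that.

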